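Load the dumpling tray nests and hold the cover closed at the mark

TASK

Put the frozen half-moon dumpling and the frozen round bun upright and fully down into the nests of their own shape in the packing jig and let go of them, leaving the jar and the bowl where they are. Then take the black handle of the self-closing clear cover, pull the cover out over the nests until its pointer stands at the ridge of the mark clip, and keep it there: finish while still holding the handle, because the spring pulls the cover back.

Things in the scene. Friction and masses are not known exactly. Their poses are not given: they have to be found in the camera images.
- moon_center (a point): centre (half-way up) of the frozen half-moon dumpling, cream dough, loose, standing flat on a white board 10 mm thick on the robot's left or right. 72 mm long along its x, 40 mm wide along its y, 35 mm high; straight vertical side at y = -20 mm, curved side bulging to y = +20 mm (half an ellipse, pointed ends at x = +-36 mm, y = -20 mm). Sides vertical from 3 to 27 mm up, top domed. 35 to 70 g. Best grasped across its 40 mm width. z up
- bun_center (a point): centre (half-way up) of the frozen round bun, same cream dough, loose, standing flat on the other white board. Diameter 46 mm, 35 mm high, sides vertical from 3 to 27 mm up, top domed. 35 to 70 g. z up
- nest_moon_floor (a point): middle of the floor of the half-moon nest in the jig: a white disc of 106 mm diameter with a raised half-moon rim, whose inside is the dumpling's outline plus 3.5 mm all round; rim 4 mm thick and 10 mm high above this floor. Straight wall on the -y side, bulge on +y: the dumpling fits only with its x and y along the nest's x and y (not turned half round); seated, its centre is 17.5 mm above this point. z up
- nest_round_floor (a point): middle of the floor of the round nest: the same white disc with a round rim, 53 mm inside diameter, rim 4 mm thick and 10 mm high above this floor. Seated, the bun's centre is 17.5 mm above this point. The two nests lie side by side 112 mm apart across the pull direction, either one on the left; both turn with the jig and each also a little by itself. z up
- jig: the fixed packing jig, steel base plate 430 x 290 mm, 6 mm thick; origin on the table midway between the nests; x points away from the nests to the cover's housing (white box, x = 120 to 300 mm, 66 mm high), so the cover is pulled towards -x. Side rails 51 mm high at y = +-134 mm (8 mm thick, from x = -130 to +120 mm); on the +y side a ledge for the mark reaches out to y = 168 mm, 51 mm high. The nest discs lie on the base plate
- cover (a joint): how far the self-closing cover is pulled out, m: 0 = home in the housing (where it starts and where the spring takes it when released), 0.19 = end stop. It slides straight along the jig's -x, under about 4 N of spring at home rising by 0.4 N per 10 mm (about 10 N at the mark), and has no catch or stop at the mark. Clear panel 276 mm wide, its underside 51 mm above the table
- cover_handle (a point): top middle of the cover's handle: an upright black bar 16 mm thick along the pull direction, 70 mm wide across it, standing 42 mm tall above the cover's front strip (from 57 mm to 99 mm above the table; this point is at 99 mm). Moves with the cover; axes as the jig's. With the cover home the handle is 75 mm on the +x side of the jig's origin and its middle stands 45 mm in front of the housing
- cover_pointer (a point): tip of the cover's pointer, a 6 mm wide dark steel tab on the cover's +y edge in line with the handle; axes as the jig's
- mark: the mark: a small fixed white clip 40 x 20 mm on the ledge of the jig's +y rail (left, seen from the robot), with a black ridge 5 mm wide and 9 mm high across it; origin on the ridge line, axes as the jig's. It stands at a different place along the rail each time, 115 to 155 mm from the pointer's home along the pull. The pointer is at the mark when pointer and ridge have the same x in the jig's frame
- jar: bystander: closed glass jar, 64 mm diameter, 85 mm tall, origin at its underside
- bowl: bystander: open steel bowl, 84 mm diameter, 45 mm tall, origin at its underside
There are look-alikes about, which are no part of the job. What is shaped like the part that bears moon_center but pink or red is not meant.

How it is judged:
By the outcome, as a careful person would: the job done as asked, in the order asked, and still so for the second after the job is handed in, while the arm keeps its last pose, push and grip.
It also fails if it takes over 64 s, if anything falls off the work surface, if the arm or the gripper's body presses on something with over 40 N, if the wrist force passes 120 N, or if a joint passes its speed limit or range.

ROBOT

A 6-joint arm with a two-finger parallel gripper is mounted at the origin on the work surface. World frame = base frame: x ahead of the robot, y to its left, z up, the work surface at z = 0. Lengths are in mm, angles in degrees, forces in N, time in s.
With the tool pointing down it reaches from about 350 to 850 mm from the base axis. Payload 8.1 kg.
Tool frame: the origin (TCP) lies between the finger pads; the fingertips stand 14 mm ahead of it and the grasp point (between the pads) lies 5 mm behind it; z points along the fingers, x is the direction in which the jaws open and shut, and the axes are right-handed (so a half turn about z gives the same grasp; the last joint's range is limited). The gripper opens to 85 mm and grips with 20 to 120 N. Pads are 22 mm wide; open, the fingers measure 114 mm over their backs; the gripper's body (76 mm by 85 mm) begins 54 mm behind the grasp point. The pads swing forward as they close: fully open they stand 13 mm farther back than shut.
Start: joints at [-76.226, 7.471, 85.268, -0, 87.261, -4.893], TCP at [192.06, -568.435, 245.292] pointing down, gripper open.
Joint ranges: [-169.43, 169.43], [-51.17, 129.36], [1.28, 143.12], [-76.62, 256.62], [0, 156.53], [-152.29, 152.29]. Speed limits (degrees/s): [136.94, 136.94, 159.86, 180, 180, 180].

INTERFACE

Orientations are given as [roll, pitch, yaw] about the fixed x, y, z axes, in that order (R = Rz(yaw) Ry(pitch) Rx(roll)).
In Python, from bench import r, vision, job gives the robot as it stands.
- The arm moves only by the tool send_rows, never from a script. Its arguments are lists of equal length, an entry for each row: "dp": the shift along the world's x, y, z in mm, a list of three; "rot": the turn, a rotation vector about the world's x, y, z in rad, a list of three. In form: {"dp": [[tx, ty, tz], ...], "rot": [[wx, wy, wz], ...]}. A call has 1 to 5 rows; each row is the pose to reach, as a shift and turn from the pose commanded when the call began; what a row does not reach only later rows make up. A row lasts 1/8 s, in which the tool goes at most 62.5 mm and 10.7 degrees, less where a joint would pass 70% of its speed; a pose out of reach is approached as far as the arm can. A call with a gripper value outside its range is refused whole. "jaw" is the finger opening in mm, from 0 to 85.4, set as the call begins (left out, the last holds). The fingers move at their own pace and stop on an object; "force" is the grip in N (left out, the last holds). Time passes only in rows, so rows that repeat a pose let the fingers close. It gives the time, the measured TCP pose, the force and the opening at its end, in the units of the state.
- r.sense(): the state, without advancing time (a new reading comes with each control period).
- vision.snapshot(name): name is "scene" or "top" or "wrist"; returns a dict with "pixels" (384x512x3 uint8, red, green, blue), "depth" (384x512 float32, mm along the optical axis (not along the pixel's ray), 0 where there is no reading), "intrinsics" (3x3 intrinsics, pixels), "world_from_camera" (4x4, takes a point from camera to world coordinates); the wrist camera has in their place "T_tool_cam" (4x4, takes a point from camera to tool coordinates, whose origin is the TCP and whose axes are the tool frame's). Camera axes: x right, y down, z forward; pixel columns grow to the right and rows downward; lengths in mm; the calibration is good to about 2 mm. A picture is of the moment at which its call begins: read the wrist's pose just before it.
- job.hand_in(): hands the job in, once; it reports no verdict.
The state is a dict: "time": time; "joint_pos": joint angles; "qd": joint speeds; "joint_efforts": joint torques, N m; "tool_pos": TCP position; "tcp_rot": TCP orientation; "ft_force": force on the tool from outside, world axes, zero at the start; "wrist_torque": the same for the moment, N m; "finger_gap": finger opening in mm.
Only numpy, scipy, OpenCV 4.12 (cv2) and the standard library are available. Lean on these libraries where they do the work, as an engineer would, in place of code of your own. Each camera call takes 0.05 s, during which the arm holds its last target.

## Working session

There is one attempt and no reset: what is moved stays moved. The work goes in short steps, Python scripts to look and compute and a tool call to move; the robot and the scene stay as the last step left them, time stands still between calls to the robot, and variables do not carry over. Pictures are saved under pics/ and viewed, and the job is handed in when it is done.

Besides the shell and the picture viewer there is one more tool, called after ">>>" by a JSON object that holds its "fn" and its "kwargs", one argument or row to a line. send_rows: Moves the arm, as the interface text tells. Its arguments: {"type":"object","properties":{"dp":{"type":"array"},"rot":{"type":"array"},"jaw":{"type":"number"},"force":{"type":"number"}},"required":["dp","rot"]}

```bash
ls; mkdir -p pics; python3 - <<'E'
from bench import r,vision,job
import cv2,numpy as np,pickle
print(r.sense())
for n in ("scene","top"):
    s=vision.snapshot(n); pickle.dump(s,open(f"{n}0.pkl","wb"))
    cv2.imwrite(f"pics/{n}0.png",cv2.resize(s["pixels"][:,:,::-1],(800,600),interpolation=cv2.INTER_CUBIC))
    print(n,s["intrinsics"],s["world_from_camera"].round(3))
E
```

```text
pics
{'time': 0.0, 'joint_pos': array([-7.62273152e+01,  7.51559476e+00,  8.53298522e+01,  1.38162288e-03,
        8.72608586e+01, -4.89198283e+00]), 'qd': array([-0.01053681,  0.04593271,  0.00910337, -0.05008665, -0.09582837,
        0.07693113]), 'joint_efforts': array([-5.43915721e-04, -5.69400537e+01, -5.00543725e+01, -1.97142240e-04,
        1.50649360e-02, -4.78407372e-06]), 'tool_pos': array([ 191.93217523, -567.92125799,  244.23383741]), 'tcp_rot': array([-1.79989560e+02,  1.05800675e-01, -7.13353900e+01]), 'ft_force': array([0.15821138, 0.00524092, 0.27845648]), 'wrist_torque': array([ 0.03488115, -0.01507444,  0.02743396]), 'finger_gap': 84.94481662108039}
scene [[484.39598404   0.         242.61412802]
 [  0.         484.39598404 192.56006892]
 [  0.           0.           1.        ]] [[ 4.970000e-01  4.650000e-01 -7.330000e-01  1.575086e+03]
 [ 8.680000e-01 -2.890000e-01  4.050000e-01 -6.967880e+02]
 [-2.400000e-02 -8.370000e-01 -5.470000e-01  9.252380e+02]
 [ 0.000000e+00  0.000000e+00  0.000000e+00  1.000000e+00]]
top [[381.59721742   0.         245.86844821]
 [  0.         381.59721742 190.60742372]
 [  0.           0.           1.        ]] [[-2.600000e-02 -9.940000e-01  1.060000e-01  3.859690e+02]
 [-1.000000e+00  2.500000e-02 -1.800000e-02 -6.265900e+01]
 [ 1.500000e-02 -1.060000e-01 -9.940000e-01  1.133335e+03]
 [ 0.000000e+00  0.000000e+00  0.000000e+00  1.000000e+00]]
```

View pics/scene0.png

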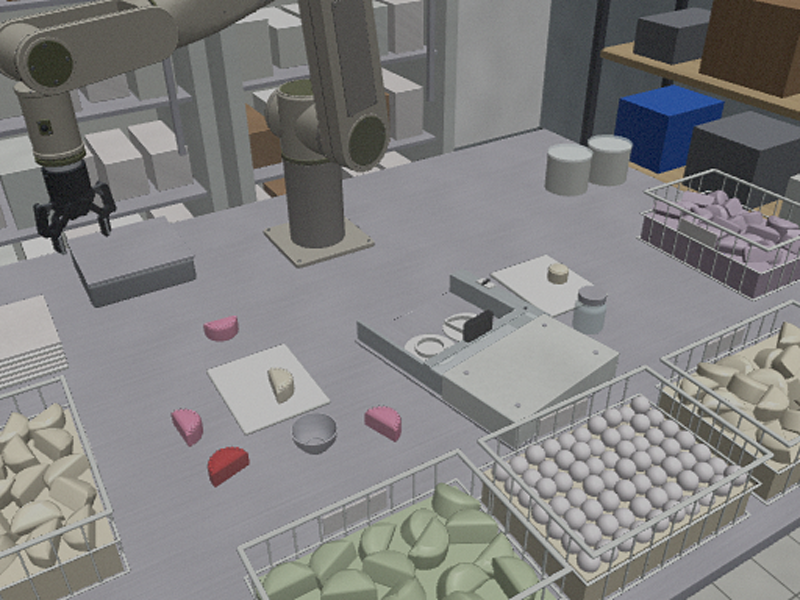

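View pics/top0.png

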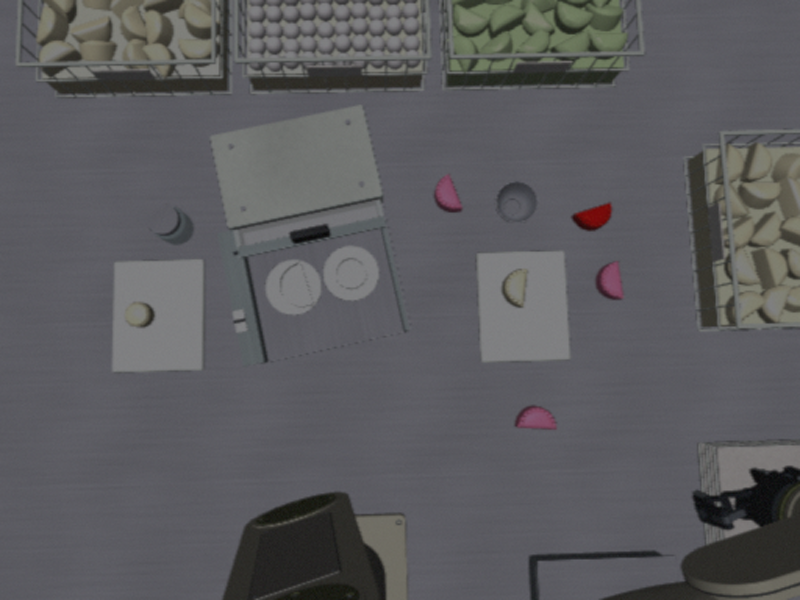

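```bash
cat > h.py <<'E'
import numpy as np,cv2,pickle
from scipy.spatial.transform import Rotation as R
from bench import r,vision,job
def tcp(s):
    T=np.eye(4);T[:3,:3]=R.from_euler('xyz',s['tcp_rot'],degrees=True).as_matrix();T[:3,3]=s['tool_pos'];return T
def snap(n,save=None):
    s=r.sense();v=vision.snapshot(n)
    if n=="wrist": v["world_from_camera"]=tcp(s)@v["T_tool_cam"]
    v["state"]=s
    if save:
        pickle.dump(v,open(f"{save}.pkl","wb"))
        cv2.imwrite(f"pics/{save}.png",cv2.resize(v["pixels"][:,:,::-1],(800,600),interpolation=cv2.INTER_CUBIC))
    return v
def load(n): return pickle.load(open(n+".pkl","rb"))
def ray(v,uv,z):
    uv=np.atleast_2d(np.asarray(uv,float))
    K=v["intrinsics"];W=v["world_from_camera"]
    d=np.c_[(uv-[K[0,2],K[1,2]])/[K[0,0],K[1,1]],np.ones(len(uv))]@W[:3,:3].T
    t=(z-W[2,3])/d[:,2]
    return W[:3,3]+d*t[:,None]
def depthpts(v):
    D=v["depth"];K=v["intrinsics"];W=v["world_from_camera"]
    h,w=D.shape;u,vv=np.meshgrid(np.arange(w),np.arange(h))
    P=np.stack([(u-K[0,2])/K[0,0]*D,(vv-K[1,2])/K[1,1]*D,D],-1)
    return P@W[:3,:3].T+W[:3,3]
E
python3 - <<'E'
from h import *
v=load("top0")
f=.64
for n,p,z in [("moon",(516,288),35),("bun",(139,314),35),("nestL",(297,287),8),("nestR",(351,273),8),("clip",(239,321),55),("handle",(310,234),99),("jar",(168,222),85),("bowl",(516,202),45)]:
    print(n,ray(v,np.array(p)*f,z).round(1))
w=snap("wrist","w0")
print(w["T_tool_cam"].round(3),w["intrinsics"])
E
```

```text
moon [[ 515.4 -328.3   35. ]]
bun [[484.3 368.5  35. ]]
nestL [[530.7  82.    8. ]]
nestR [[555.  -20.9   8. ]]
clip [[465.3 181.1  55. ]]
handle [[612.5  46.5  99. ]]
jar [[643.2 300.3  85. ]]
bowl [[ 676.4 -334.    45. ]]
[[ 1.00000e+00  0.00000e+00  1.00000e-03 -2.41000e-01]
 [-0.00000e+00  9.63000e-01  2.71000e-01 -6.80130e+01]
 [-1.00000e-03 -2.71000e-01  9.63000e-01 -1.29586e+02]
 [ 0.00000e+00  0.00000e+00  0.00000e+00  1.00000e+00]] [[277.20121768   0.         254.24895247]
 [  0.         277.20121768 190.20077879]
 [  0.           0.           1.        ]]
```

View pics/w0.png

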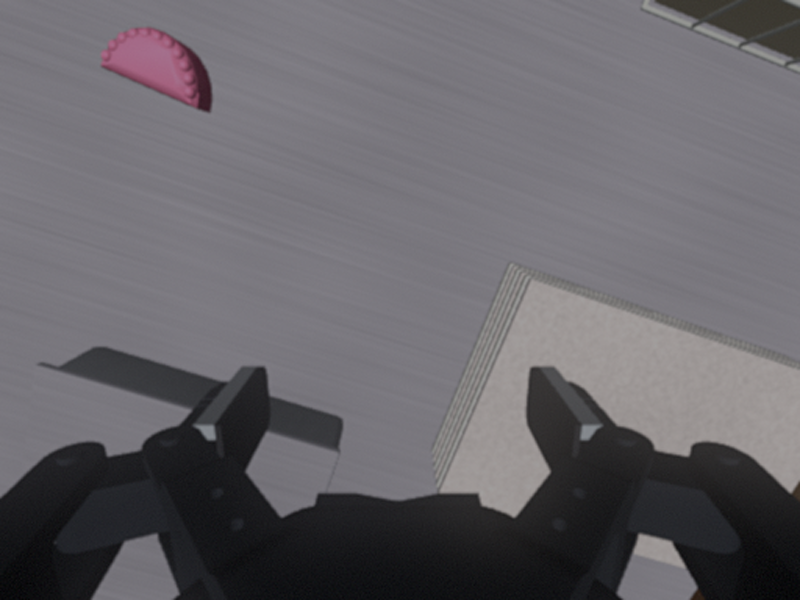

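>>> {"fn": "send_rows", "kwargs": {
  "dp": [
    [45,33,0],
    [90,67,0],
    [135,100,0],
    [180,134,0],
    [220,165,-10]
  ],
  "rot": [
    [0,0,-0.06],
    [0,0,-0.12],
    [0,0,-0.18],
    [0,0,-0.24],
    [0,0,-0.3]
  ],
  "jaw": 70,
  "force": 30
}}

```text
time: 0.78
tool_pos: [413.8, -402.3, 235.9]
tcp_rot: [-179.9, -0.1, -88.6]
ft_force: [0.5, -0.5, 0.2]
finger_gap: 70.2
```

>>> {"fn": "send_rows", "kwargs": {
  "dp": [
    [40,30,-20],
    [80,60,-40],
    [103,75,-50],
    [103,75,-50]
  ],
  "rot": [
    [0,0,-0.03],
    [0,0,-0.03],
    [0,0,-0.03],
    [0,0,-0.03]
  ]
}}

```text
time: 1.27
tool_pos: [515.7, -326.3, 183.4]
tcp_rot: [179.9, 0.1, -90.1]
ft_force: [-0.7, 0.6, -0.9]
finger_gap: 70.1
```

```bash
python3 - <<'E'
from h import *
v=snap("wrist","w1"); print(v["state"]["time"],v["state"]["tool_pos"],v["state"]["tcp_rot"],v["state"]["finger_gap"])
D=v["depth"]; print(D[::48,::64].round(0))
E
```

```text
1.275 [ 515.6677535  -326.30765308  183.4015677 ] [ 1.79870545e+02  1.19763568e-01 -9.00683828e+01] 70.1010325990049
[[267. 271. 243. 271. 267. 271. 271. 271.]
 [262. 283. 284. 284. 242. 282. 274. 252.]
 [254. 295. 296. 296. 295. 297. 295. 296.]
 [300. 311. 309. 310. 298. 300. 309. 277.]
 [320. 309. 326. 324. 279. 314. 324. 325.]
 [335. 295. 340. 341. 331. 331. 341. 341.]
 [360.  94.  93. 360. 361. 359.  93.  94.]
 [ 72. 382. 381.  67.  73.  67. 380.  79.]]
```

View pics/w1.png

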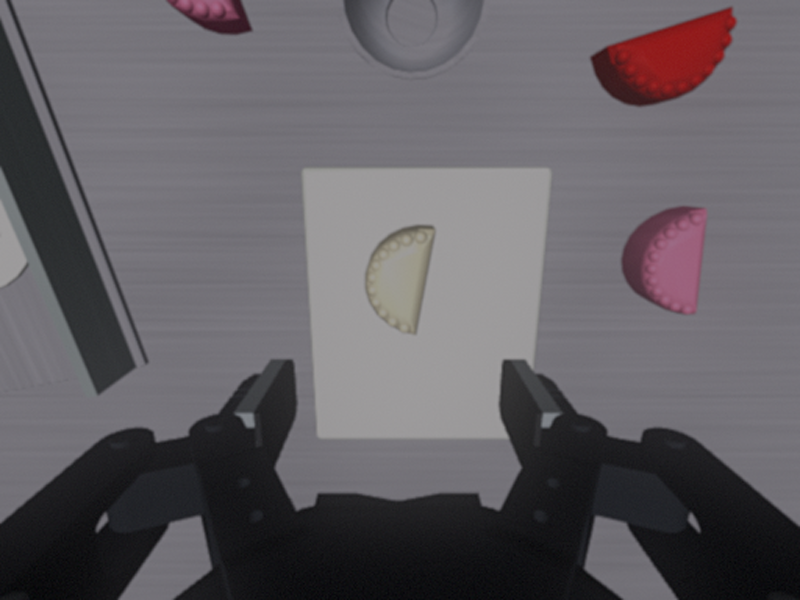

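```bash
cat > moon.py <<'E'
from h import *
import sys
def cream(v):
    hsv=cv2.cvtColor(v["pixels"],cv2.COLOR_RGB2HSV).astype(int)
    return ((hsv[...,0]>15)&(hsv[...,0]<40)&(hsv[...,1]>30)&(hsv[...,2]>60)).astype(np.uint8)
def blob(v,near):
    m=cv2.morphologyEx(cream(v),cv2.MORPH_OPEN,np.ones((3,3),np.uint8));m=cv2.morphologyEx(m,cv2.MORPH_CLOSE,np.ones((7,7),np.uint8))
    n,l,s,c=cv2.connectedComponentsWithStats(m)
    ok=[i for i in range(1,n) if s[i,4]>100]
    i=min(ok,key=lambda i:np.hypot(*(c[i]-near)))
    print("blob",s[i],c[i]); return (l==i).astype(np.uint8)
E
python3 - <<'E'
from moon import *
v=load("w1"); b=blob(v,(256,180))
P=depthpts(v); p=P[b>0]; p=p[p[:,2]>14]
print(p.min(0),p.max(0),np.percentile(p[:,2],[5,25,50,75,95]))
q=P[100:110,200:220,2]; print("board z",np.median(P[150:250,290:330,2]))
c,_=cv2.findContours(b,cv2.RETR_EXTERNAL,cv2.CHAIN_APPROX_NONE); c=c[0][:,0]
for z in (10,25,37):
    w=ray(v,c,z)[:,:2].astype(np.float32); rc=cv2.minAreaRect(w); print(z,rc)
E
```

```text
blob [235 145  43  68 936] [257.29594017 173.91773504]
[ 482.84818942 -348.69038835   25.74136445] [ 583.92861705 -306.86922641  312.83213483] [37.51993048 41.95101113 43.73992202 44.89817449 46.1283641 ]
board z 11.07655065850048
10 ((513.0095825195312, -324.7751770019531), (41.208614349365234, 77.7510757446289), 80.42598724365234)
25 ((516.5223388671875, -324.8676452636719), (39.167449951171875, 73.89988708496094), 80.42601776123047)
37 ((519.3325805664062, -324.9416198730469), (37.53451156616211, 70.81893157958984), 80.42601776123047)
```

```bash
python3 - <<'E'
from moon import *
v=load("w1"); b=blob(v,(256,180))
im=v["pixels"][120:240,200:320]; 
hsv=cv2.cvtColor(v["pixels"],cv2.COLOR_RGB2HSV); print(hsv[145:215:10,235:285:6,0]);print(hsv[145:215:10,235:285:6,1])
o=im[:,:,::-1].copy(); o[b[120:240,200:320]>0]=(0,0,255)
cv2.imwrite("pics/m1.png",cv2.resize(np.hstack([im[:,:,::-1],o]),None,fx=3,fy=3,interpolation=0))
E
```

```text
blob [235 145  43  68 936] [257.29594017 173.91773504]
[[  0 165 165   0  12  24  23  18   0]
 [  0   0  23  23  23  23  23   8   0]
 [165  21  23  20  26  25  24 165 165]
 [ 21  25  25  21  24  24  22 150 165]
 [ 24  27  25  25  26  27  17   0 165]
 [  0  22  27  24  28  24 165   0 165]
 [165   0  19  23  25  22  15   0   0]]
[[ 2  3  3  3 10 28 32 11  2]
 [ 2  3 38 36 33 21 31  8  3]
 [ 3 36 27 10 23 29 35  3  3]
 [42 31 10 16 23 31 38  2  3]
 [37 31 21 18 23 30 14  3  3]
 [ 0 38 31 26 23 34  3  2  3]
 [ 3  2 29 34 32 35  3  3  2]]
```

View pics/m1.png

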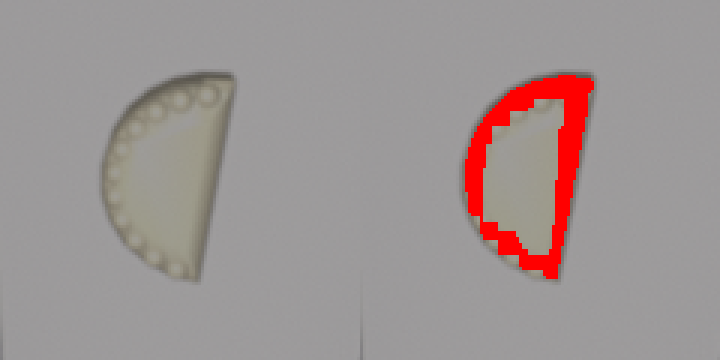

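```bash
sed -i 's/\[...,1\]>30/[...,1]>12/;s/\[...,0\]>15/[...,0]>8/' moon.py; cat >> moon.py <<'E'
def fitmoon(v,near,ztop,zbot):
    b=blob(v,near); c,_=cv2.findContours(b,cv2.RETR_EXTERNAL,cv2.CHAIN_APPROX_NONE); c=max(c,key=len)[:,0]
    w=ray(v,c,ztop)[:,:2]; wb=ray(v,c,zbot)[:,:2]
    rc=cv2.minAreaRect(w.astype(np.float32)); print(rc)
    # straight edge: iterative line from lowest-y points
    box=cv2.boxPoints(rc); 
    # long direction
    e=[box[1]-box[0],box[2]-box[1]]; d=max(e,key=np.linalg.norm); d=d/np.linalg.norm(d)
    if d[0]<0:d=-d
    for k in range(4):
        n=np.array([-d[1],d[0]]); y=w@n; x=w@d
        m0=(x.min()+x.max())/2
        s=(y<y.min()+4)&(abs(x-m0)<28)
        l=cv2.fitLine(w[s].astype(np.float32),cv2.DIST_HUBER,0,.01,.01).ravel(); d=l[:2]*np.sign(l[0])
    n=np.array([-d[1],d[0]]); y0=l[2:]@n; y=w@n;x=w@d
    yaw=np.degrees(np.arctan2(d[1],d[0]))
    xb=wb@d
    print("yaw",yaw,"width",y.max()-y0,"x top",x.min(),x.max(),"xb",xb.min(),xb.max())
    return d,n,y0,y.max(),x,xb,yaw
E
python3 - <<'E'
from moon import *
v=load("w1")
d,n,y0,y1,x,xb,yaw=fitmoon(v,(256,180),37,12)
for xc in ((x.min()+x.max())/2,(x.min()+xb.max())/2,): print(d*xc+n*(y0+y1)/2, d*xc+n*(y0+20))
E
```

```text
blob [ 234  144   45   70 2178] [255.76629936 176.38521579]
((519.638427734375, -324.9329833984375), (39.42649841308594, 73.54644775390625), 80.26338958740234)
yaw -9.336337 width 38.82214437762224 x top 528.5849258190298 602.1302415642117 xb 519.4671068452652 599.6781901405951
[ 519.57672757 -324.62427895] [ 519.67226934 -324.0431454 ]
[ 518.36694296 -324.42538122] [ 518.46248473 -323.84424767]
```

```bash
python3 - <<'E'
from moon import *
v=load("w1"); P=depthpts(v); T=tcp(v["state"])
t=(P-T[:3,3])@T[:3,:3]
m=(abs(t[...,0])<60)&(abs(t[...,1])<30)&(t[...,2]<40)&(t[...,2]>-40)
q=t[m]; print(len(q))
for a in np.arange(-40,40,4):
    s=q[(q[:,2]>=a)&(q[:,2]<a+4)]
    if len(s)>5: print(a,len(s),np.percentile(abs(s[:,0]),[2,50,98]).round(1),np.percentile(s[:,1],[2,98]).round(1))
E
```

```text
4263
-40 482 [36.8 46.6 57.7] [-13.   -5.6]
-36 359 [34.7 36.9 46.7] [-11.7  -1.2]
-32 461 [34.5 35.9 41.2] [-10.8   2.7]
-28 441 [34.5 35.3 47.3] [-10.7   8.3]
-24 479 [34.5 35.4 48.2] [-10.6  10.9]
-20 440 [34.5 35.4 48.2] [-10.6  10.8]
-16 397 [34.6 35.4 48.2] [-10.6  10.8]
-12 385 [34.6 35.4 48.1] [-10.6  11. ]
-8 332 [34.6 35.4 48.1] [-10.7  11.1]
-4 282 [34.5 35.3 46.5] [-10.6  11.2]
0 176 [34.5 35.2 41.1] [-10.4  10.5]
4 29 [34.6 35.  35.6] [-7.   4.7]
```

>>> {"fn": "send_rows", "kwargs": {
  "dp": [
    [2.6,2,-30],
    [2.6,2,-70],
    [2.6,2,-90],
    [2.6,2,-90]
  ],
  "rot": [
    [0,0,-0.1],
    [0,0,-0.161],
    [0,0,-0.161],
    [0,0,-0.161]
  ]
}}

```text
time: 1.82
tool_pos: [516.2, -326.4, 93.9]
tcp_rot: [179.8, 0.1, -99.4]
ft_force: [-0.7, 0.1, -0.4]
finger_gap: 70.1
```

```bash
python3 - <<'E'
from moon import *
v=snap("wrist","w2")
for i in range(3): s=r.sense(); print(s["time"],s["tool_pos"],s["qd"].round(2)); 
P=depthpts(v);print(np.median(P[120:140,60:100,2]))
E
```

```text
1.875 [ 517.23899623 -326.96364593   95.66996321] [ 0.3  -1.28 -1.77  0.07  0.08  0.42]
1.875 [ 517.23899623 -326.96364593   95.66996321] [ 0.3  -1.28 -1.77  0.07  0.08  0.42]
1.875 [ 517.23899623 -326.96364593   95.66996321] [ 0.3  -1.28 -1.77  0.07  0.08  0.42]
1.0141175382748173
```

View pics/w2.png

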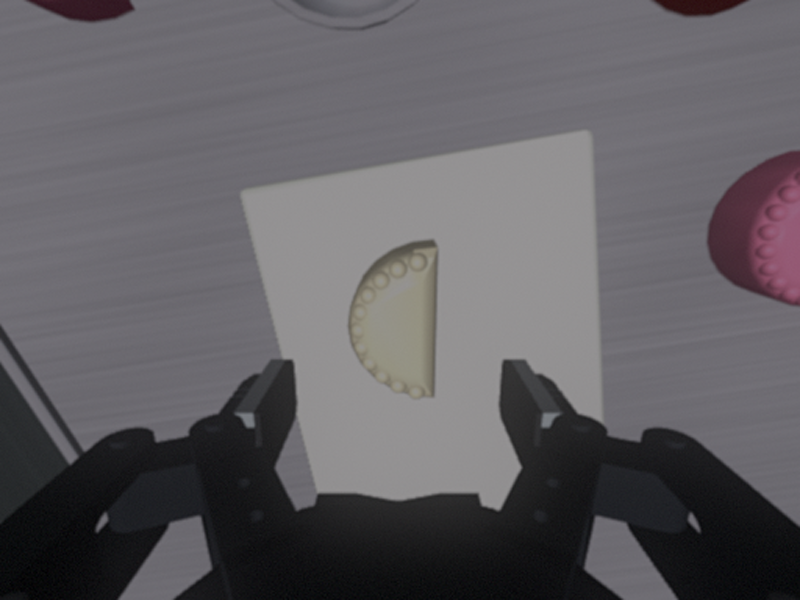

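```bash
python3 - <<'E'
from moon import *
v=load("w2"); print(v["state"]["tool_pos"],v["state"]["qd"].round(1))
d,n,y0,y1,x,xb,yaw=fitmoon(v,(250,200),37,12)
xc=(x.min()+xb.max())/2; c=d*xc+n*((y0+y1)/2); print(c)
T=tcp(v["state"]);print("rel tool",(np.r_[c,20]-T[:3,3])@T[:3,:3], "world",c-T[:2,3])
E
```

```text
[ 516.15675544 -326.37460762   93.89352654] [ 0.4 -1.7 -2.6 -0.   1.   0.4]
blob [ 223  154   57  101 4480] [254.59084821 203.79866071]
((519.8779907226562, -324.5109558105469), (39.443538665771484, 74.9097671508789), 80.61166381835938)
yaw -9.734574 width 39.065898917554335 x top 529.8646520293229 604.8220941678667 xb 516.1222867062419 601.1395404734301
[ 518.17010437 -324.05633912]
rel tool [-2.51800073 -1.82064164 73.89198971] world [2.01334893 2.3182685 ]
```

>>> {"fn": "send_rows", "kwargs": {
  "dp": [
    [0.6,2.3,-25],
    [0.6,2.3,-50],
    [0.6,2.3,-61],
    [0.6,2.3,-61]
  ],
  "rot": [
    [0,0,0],
    [0,0,0],
    [0,0,0],
    [0,0,0]
  ]
}}

```text
time: 2.38
tool_pos: [518.4, -324.4, 34.9]
tcp_rot: [-180.0, -0.0, -99.5]
ft_force: [-0.6, -0.1, 0.9]
finger_gap: 69.9
```

>>> {"fn": "send_rows", "kwargs": {
  "dp": [
    [0,0,0],
    [0,0,0],
    [0,0,0],
    [0,0,0]
  ],
  "rot": [
    [0,0,0],
    [0,0,0],
    [0,0,0],
    [0,0,0]
  ],
  "jaw": 30,
  "force": 35
}}

```text
time: 2.88
tool_pos: [519.3, -325.1, 36.1]
tcp_rot: [-179.9, -0.1, -99.5]
ft_force: [-0.6, -0.3, 7.1]
finger_gap: 38.5
```

```bash
python3 - <<'E'
from moon import *
v=snap("wrist","w3");print(v["state"]["tool_pos"],v["state"]["finger_gap"])
E
```

```text
[ 519.27586063 -325.08627434   36.07564681] 38.538616796336605
```

View pics/w3.png

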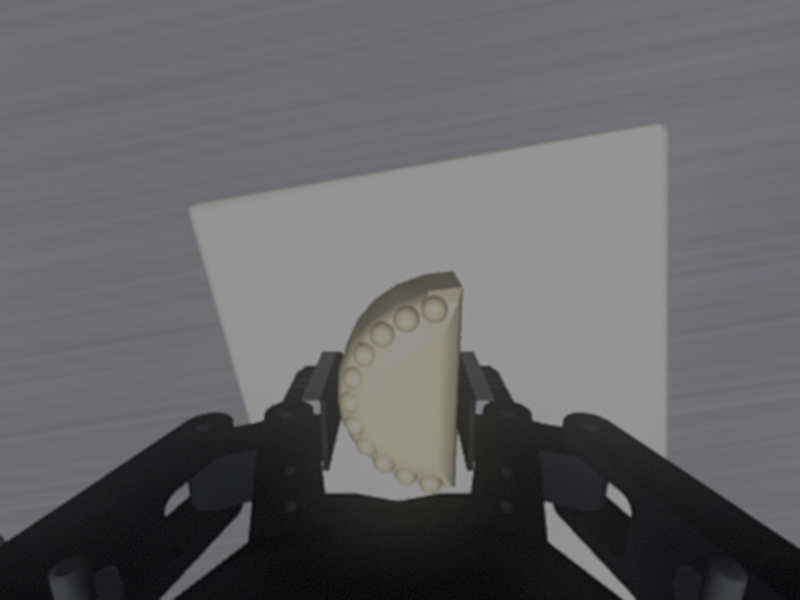

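>>> {"fn": "send_rows", "kwargs": {
  "dp": [
    [0,0,20],
    [0,0,55],
    [0,20,100],
    [-10,65,135],
    [-22,120,140]
  ],
  "rot": [
    [0,0,0],
    [0,0,0],
    [0,0,0.05],
    [0,0,0.1],
    [0,0,0.15]
  ]
}}

```text
time: 3.55
tool_pos: [498.0, -204.4, 179.5]
tcp_rot: [-179.6, -0.2, -90.9]
ft_force: [0.1, 0.7, -0.7]
finger_gap: 38.9
```

>>> {"fn": "send_rows", "kwargs": {
  "dp": [
    [-10,60,0],
    [-20,120,0],
    [-30,180,0],
    [-38,230,0],
    [-38,240,0]
  ],
  "rot": [
    [0,0,0.06],
    [0,0,0.12],
    [0,0,0.18],
    [0,0,0.2],
    [0,0,0.2]
  ]
}}

```text
time: 4.18
tool_pos: [457.7, 38.5, 175.5]
tcp_rot: [-179.9, 0.0, -79.2]
ft_force: [-0.1, -0.0, -0.1]
finger_gap: 38.6
```

>>> {"fn": "send_rows", "kwargs": {
  "dp": [
    [0,0,0],
    [0,0,0],
    [0,0,0]
  ],
  "rot": [
    [0,0,0],
    [0,0,0],
    [0,0,0]
  ]
}}

```text
time: 4.55
tool_pos: [458.5, 34.7, 174.3]
tcp_rot: [180.0, -0.0, -79.5]
ft_force: [0.2, 0.2, -0.4]
finger_gap: 38.9
```

```bash
python3 - <<'E'
from moon import *
v=snap("wrist","w4");print(v["state"]["tool_pos"],v["state"]["tcp_rot"],v["state"]["finger_gap"],v["state"]["qd"].round(1))
E
```

```text
[458.46409243  34.67154771 174.34055248] [ 1.79991162e+02 -1.28762117e-02 -7.95202046e+01] 38.93527240066607 [0.2 0.1 0.2 0.  0.  0.1]
```

View pics/w4.png

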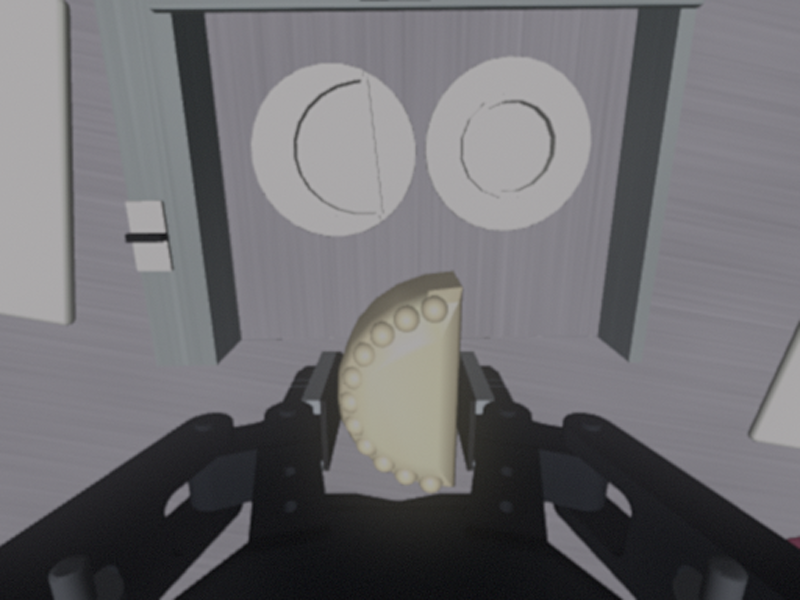

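```bash
cat > disc.py <<'E'
from moon import *
def discs(v,zd=None,show=True):
    P=depthpts(v); px=v["pixels"].astype(int)
    hsv=cv2.cvtColor(v["pixels"],cv2.COLOR_RGB2HSV)
    m=((hsv[...,2]>150)&(hsv[...,1]<25)&(P[...,2]<35)&(P[...,2]>2)).astype(np.uint8)
    m=cv2.morphologyEx(m,cv2.MORPH_CLOSE,np.ones((7,7),np.uint8))
    n,l,s,c=cv2.connectedComponentsWithStats(m)
    out=[]
    for i in range(1,n):
        if s[i,4]<4000: continue
        mm=(l==i).astype(np.uint8); k,_=cv2.findContours(mm,0,cv2.CHAIN_APPROX_NONE); k=max(k,key=len)
        z=P[...,2][mm>0]; zz=np.percentile(z,40) if zd is None else zd
        w=ray(v,k[:,0],zz)[:,:2].astype(np.float32); el=cv2.fitEllipse(w)
        print(s[i],"z pct",np.percentile(z,[10,30,50,70,90]).round(1),"el",el); out.append((el,mm))
    return out,P
E
python3 - <<'E'
from disc import *
v=load("w4"); o,P=discs(v)
hsv=cv2.cvtColor(v["pixels"],cv2.COLOR_RGB2HSV); print(hsv[95,160:380:12])
print("base z",np.median(P[20:30,150:380,2]),np.median(P[150:200,190:210,2]))
zi=np.clip((P[...,2]-0)*8,0,255).astype(np.uint8)
cv2.imwrite("pics/z4.png",cv2.resize(cv2.applyColorMap(zi,cv2.COLORMAP_JET)[10:170,130:400],None,fx=2.9,fy=2.9,interpolation=0))
E
```

```text
[   0    0   42  207 8313] z pct [ 9.9 10.4 10.8 11.2 11.8] el ((469.29412841796875, 281.55963134765625), (43.79535675048828, 283.58953857421875), 87.86144256591797)
[ 273   36  105  112 9196] z pct [10.3 10.9 11.3 11.8 19.7] el ((555.4160766601562, -19.44217872619629), (104.15495300292969, 104.30281829833984), 126.11164093017578)
[ 161   40  105  111 9100] z pct [10.2 10.8 11.2 11.7 20.4] el ((531.274169921875, 90.09964752197266), (104.11457061767578, 104.3071060180664), 39.69040298461914)
[[135   7 144]
 [165   3 171]
 [165   3 171]
 [165   3 171]
 [  0   2 170]
 [165   3 170]
 [170   4 171]
 [165   3 171]
 [150   2 170]
 [129  13 136]
 [  0   2 170]
 [165   3 171]
 [150   3 170]
 [165   3 170]
 [  0   2 170]
 [150   2 170]
 [ 30   2 107]
 [150   2 169]
 [165   3 167]]
base z 7.172394484653296 6.973581712391024
```

View pics/z4.png

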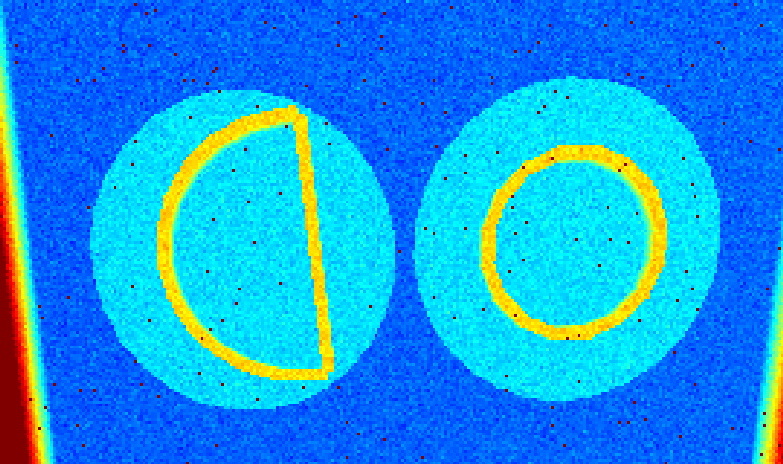

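```bash
cat >> disc.py <<'E'
def rims(v,cm,cr,zlo=15,zhi=26):
    P=depthpts(v); q=P.reshape(-1,3); q=q[(q[:,2]>zlo)&(q[:,2]<zhi)][:,:2]
    a=q[np.hypot(*(q-cr).T)<36]; el=cv2.fitEllipse(a.astype(np.float32)); print("round",len(a),"ellipse",el[0],el[1],"mean",((a.min(0)+a.max(0))/2))
    b=q[np.hypot(*(q-cm).T)<52]
    # straight wall
    d=np.array([1.,0.])
    for k in range(6):
        n=np.array([-d[1],d[0]]); y=b@n;x=b@d
        ylo=np.percentile(y,3)
        s=(y<ylo+ (6 if k<3 else 4))&(abs(x-np.median(x))<30)
        l=cv2.fitLine(b[s].astype(np.float32),cv2.DIST_HUBER,0,.01,.01).ravel(); d=l[:2]*np.sign(l[0])
    n=np.array([-d[1],d[0]]); y=b@n;x=b@d
    yw=l[2:]@n   # middle of straight wall: y=-20-3.5-2=-25.5
    c1=d*(np.percentile(x,.5)+np.percentile(x,99.5))/2
    yt=np.percentile(y,99.5)
    print("moon yaw",np.degrees(np.arctan2(d[1],d[0])),"width wallmid->outer bulge",yt-yw,"(exp 53)","xlen",np.percentile(x,.5),np.percentile(x,99.5))
    print("centre from wall",c1+n*(yw+25.5),"from bulge",c1+n*(yt-27.5))
    return d
E
python3 - <<'E'
from disc import *
v=load("w4"); rims(v,(531.3,90.1),(555.4,-19.4))
E
```

```text
round 1027 ellipse (554.896240234375, -19.124317169189453) (57.3385009765625, 57.39918899536133) mean [554.80629671 -19.32654653]
moon yaw 16.436687 width wallmid->outer bulge 52.34962288212741 (exp 53) xlen 492.318936543298 577.7490793920291
centre from wall [531.34460288  89.78036728] from bulge [531.52863053  89.15656794]
```

```bash
python3 - <<'E'
from moon import *
v=load("w4"); s=v["state"]; z0=s["tool_pos"][2]-25
b=cream(v); P=depthpts(v); T=tcp(s); t=(P-T[:3,3])@T[:3,:3]
b=b&(t[...,2]<30)&(t[...,2]>-30)
q=t[b>0]; print(len(q),np.percentile(q,[.5,50,99.5],axis=0).round(1))
for a in range(-14,30,4):
    k=q[(q[:,2]>=a)&(q[:,2]<a+4)]
    if len(k)>8: print(a,len(k),np.percentile(k,[1,99],axis=0)[:,:2].round(1).tolist())
d,n,y0,y1,x,xb,yaw=fitmoon(v,(255,245),z0+27,z0+3)
c=d*(x.min()+xb.max())/2+n*(y0+y1)/2
print(c,(np.r_[c,z0]-T[:3,3])@T[:3,:3])
E
```

```text
8381 [[-19.  -35.1 -11.3]
 [  3.6  -6.8  -8.9]
 [ 19.5  31.5  20.2]]
-14 1622 [[-12.1, -26.1], [13.1, 21.9]]
-10 4913 [[-16.3, -31.9], [17.8, 30.5]]
-6 987 [[-19.2, -34.5], [19.6, 31.8]]
-2 205 [[-19.2, -35.3], [19.6, 9.4]]
2 147 [[-19.1, -35.3], [19.1, -8.4]]
6 142 [[-18.6, -35.4], [19.1, -9.1]]
10 125 [[-18.9, -35.3], [19.0, -8.6]]
14 119 [[-17.9, -35.3], [19.0, -10.3]]
18 100 [[-17.8, -35.2], [18.7, -10.6]]
blob [ 216  174   80  142 8559] [259.76936558 244.12314523]
((459.0826416015625, 34.655609130859375), (78.8855972290039, 39.595035552978516), 10.4833984375)
yaw 10.55561 width 39.238876575456985 x top 418.2034319881182 497.08952926633714 xb 398.1006965995672 491.82713439465476
[456.44637675  34.35287179] [-0.05925803  2.03816572 25.000302  ]
```

>>> {"fn": "send_rows", "kwargs": {
  "dp": [
    [25,19,-20],
    [50,38,-50],
    [73,55,-80],
    [73,55,-100],
    [73,55,-110]
  ],
  "rot": [
    [0,0,0.05],
    [0,0,0.101],
    [0,0,0.101],
    [0,0,0.101],
    [0,0,0.101]
  ]
}}

```text
time: 5.22
tool_pos: [530.4, 90.3, 62.5]
tcp_rot: [179.8, 0.0, -73.7]
ft_force: [-0.0, -0.7, -1.4]
finger_gap: 38.7
```

>>> {"fn": "send_rows", "kwargs": {
  "dp": [
    [0,0,0],
    [0,0,0],
    [0,0,0]
  ],
  "rot": [
    [0,0,0],
    [0,0,0],
    [0,0,0]
  ]
}}

```text
time: 5.6
tool_pos: [532.1, 90.7, 65.6]
tcp_rot: [-179.9, -0.0, -73.6]
ft_force: [0.3, -0.1, -1.1]
finger_gap: 38.8
```

```bash
python3 - <<'E'
from disc import *
v=snap("wrist","w5");s=v["state"];print(s["tool_pos"],s["tcp_rot"],s["finger_gap"],s["qd"].round(1),s["ft_force"])
P=depthpts(v);zi=np.clip((P[...,2]-0)*6,0,255).astype(np.uint8)
cv2.imwrite("pics/z5.png",np.hstack([cv2.resize(v["pixels"][:,:,::-1],(400,300)),cv2.resize(cv2.applyColorMap(zi,cv2.COLORMAP_JET),(400,300),interpolation=0)]))
E
```

```text
[532.08097876  90.73921376  65.58451847] [-1.79878614e+02 -2.53773881e-02 -7.36454842e+01] 38.79518084440491 [ 0.1  0.2  0.3  0.  -0.1  0. ] [ 0.3478071  -0.08310265 -1.10465909]
```

View pics/z5.png

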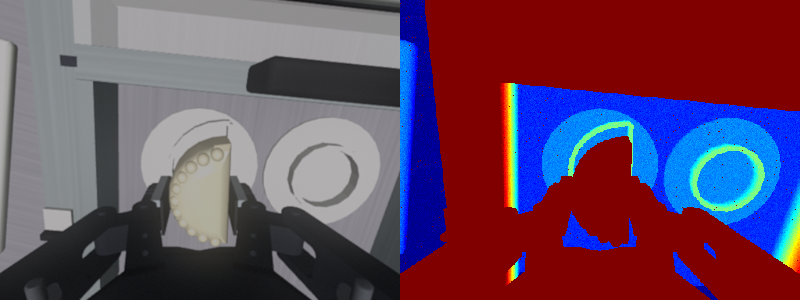

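```bash
python3 - <<'E'
from disc import *
v=load("w5"); T=tcp(v["state"])
P=depthpts(v); print("floor",np.median(P[150:170,330:345,2]))
rims(v,(531.3,90.1),(555.4,-19.4),16,24)
t=((P-T[:3,3])@T[:3,:3]); 
m=(P[...,2]>16)&(P[...,2]<24)&(abs(t[...,0])<48)&(abs(t[...,1])<52)
q=t[m]; print(q.min(0),q.max(0))
for y in range(-48,-14,4):
    k=q[(q[:,1]>=y)&(q[:,1]<y+4),0]; 
    print(y,len(k),[ (g.min().round(1),g.max().round(1)) for g in (k[k>10],k[k<=10]) if len(g)>2])
E
```

```text
floor 7.114106570811245
round 2328 ellipse (555.4298706054688, -18.407119750976562) (57.3626823425293, 57.646209716796875) mean [555.08259724 -18.89734378]
moon yaw 21.590307 width wallmid->outer bulge 55.24994623620715 (exp 53) xlen 524.4572985949437 568.4255052947334
centre from wall [550.22688762  94.62557179] from bulge [549.3989817   96.71766052]
[-27.28324867 -42.35668765  42.58411961] [27.93264815  5.57763525 49.62202771]
-48 0 []
-44 121 [(np.float64(10.1), np.float64(25.1)), (np.float64(5.5), np.float64(9.9))]
-40 225 [(np.float64(10.0), np.float64(27.9)), (np.float64(-4.1), np.float64(10.0))]
-36 131 [(np.float64(23.8), np.float64(27.5)), (np.float64(-9.3), np.float64(5.6))]
-32 115 [(np.float64(23.8), np.float64(27.6)), (np.float64(-14.5), np.float64(-3.4))]
-28 79 [(np.float64(24.9), np.float64(27.8)), (np.float64(-17.9), np.float64(-9.2))]
-24 67 [(np.float64(27.1), np.float64(27.8)), (np.float64(-21.2), np.float64(-13.2))]
-20 44 [(np.float64(27.3), np.float64(27.4)), (np.float64(-22.6), np.float64(-16.5))]
-16 47 [(np.float64(27.3), np.float64(27.6)), (np.float64(-24.1), np.float64(-18.5))]
```

>>> {"fn": "send_rows", "kwargs": {
  "dp": [
    [0,0,-10],
    [0,0,-18],
    [0,0,-24],
    [0,0,-28],
    [0,0,-28]
  ],
  "rot": [
    [0,0,0],
    [0,0,0],
    [0,0,0],
    [0,0,0],
    [0,0,0]
  ]
}}

```text
time: 6.28
tool_pos: [531.3, 90.9, 36.2]
tcp_rot: [180.0, 0.0, -73.6]
ft_force: [0.5, -0.2, -0.7]
finger_gap: 38.5
```

>>> {"fn": "send_rows", "kwargs": {
  "dp": [
    [0,0,0],
    [0,0,0]
  ],
  "rot": [
    [0,0,0],
    [0,0,0]
  ]
}}

```text
time: 6.52
tool_pos: [531.3, 90.9, 36.2]
tcp_rot: [180.0, 0.0, -73.6]
ft_force: [-0.1, 0.3, -0.8]
finger_gap: 38.2
```

>>> {"fn": "send_rows", "kwargs": {
  "dp": [
    [0,0,-1],
    [0,0,-1.5],
    [0,0,-1.5]
  ],
  "rot": [
    [0,0,0],
    [0,0,0],
    [0,0,0]
  ]
}}

```text
time: 6.9
tool_pos: [531.6, 90.9, 36.0]
tcp_rot: [-180.0, -0.0, -73.6]
ft_force: [-5.8, -1.3, 10.9]
finger_gap: 38.8
```

>>> {"fn": "send_rows", "kwargs": {
  "dp": [
    [0,0,0],
    [0,0,0],
    [0,0,0]
  ],
  "rot": [
    [0,0,0],
    [0,0,0],
    [0,0,0]
  ],
  "jaw": 60
}}

```text
time: 7.28
tool_pos: [531.1, 90.9, 34.6]
tcp_rot: [180.0, 0.0, -73.6]
ft_force: [1.1, 0.9, -0.8]
finger_gap: 60.2
```

>>> {"fn": "send_rows", "kwargs": {
  "dp": [
    [0,0,15],
    [0,0,60],
    [-15,-5,110],
    [-30,-10,135],
    [-30,-10,135]
  ],
  "rot": [
    [0,0,0],
    [0,0,0],
    [0,0,0],
    [0,0,0],
    [0,0,0]
  ]
}}

```text
time: 7.9
tool_pos: [502.8, 80.9, 173.7]
tcp_rot: [-179.6, -0.1, -73.6]
ft_force: [0.6, 0.4, -0.5]
finger_gap: 59.9
```

```bash
python3 - <<'E'
from disc import *
v=snap("wrist","w6");s=v["state"];print(s["time"],s["tool_pos"],s["tcp_rot"],s["finger_gap"],s["ft_force"])
b=blob(v,(255,200)); P=depthpts(v); print(np.percentile(P[b>0][:,2],[5,50,95,99]))
E
```

```text
7.9 [502.77461207  80.85717603 173.66888423] [-1.79647589e+02 -8.21034894e-02 -7.36333435e+01] 59.94932829795228 [ 0.60013328  0.44061539 -0.51623093]
blob [ 232  116   42   74 2240] [256.00178571 153.00223214]
[39.33454695 45.07556682 46.83951675 47.52096371]
```

View pics/w6.png

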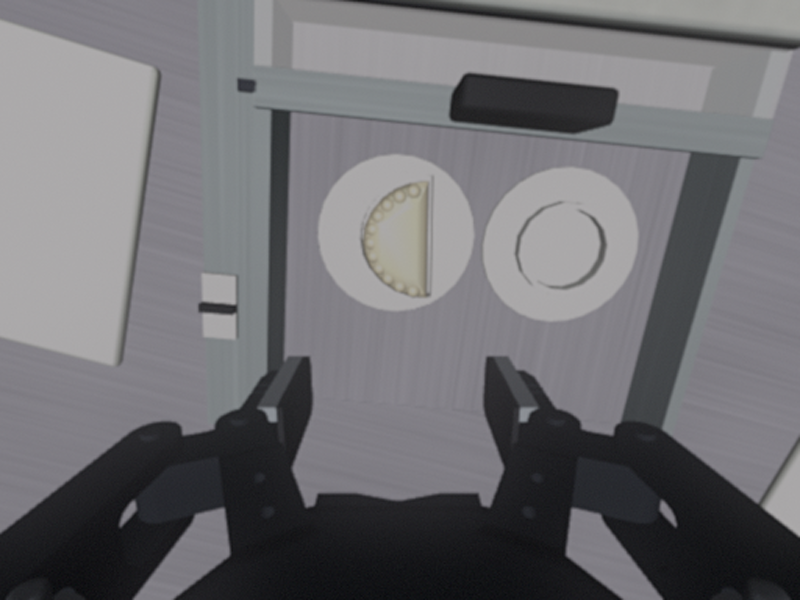

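>>> {"fn": "send_rows", "kwargs": {
  "dp": [
    [-4,55,0],
    [-8,110,0],
    [-12,165,0],
    [-16,220,0],
    [-18,270,0]
  ],
  "rot": [
    [0,0,0],
    [0,0,0],
    [0,0,0],
    [0,0,0],
    [0,0,0]
  ],
  "jaw": 70
}}

```text
time: 8.57
tool_pos: [482.3, 352.7, 168.0]
tcp_rot: [179.9, -0.0, -73.6]
ft_force: [0.3, -0.0, 0.4]
finger_gap: 69.7
```

>>> {"fn": "send_rows", "kwargs": {
  "dp": [
    [0,15,0],
    [0,15,0],
    [0,15,0],
    [0,15,0]
  ],
  "rot": [
    [0,0,0],
    [0,0,0],
    [0,0,0],
    [0,0,0]
  ]
}}

```text
time: 9.07
tool_pos: [483.6, 364.5, 169.7]
tcp_rot: [180.0, -0.0, -73.7]
ft_force: [-0.9, -0.3, 1.2]
finger_gap: 70.1
```

```bash
cat > bun.py <<'E'
from disc import *
import sys
name=sys.argv[1]; near=(255,190)
v=snap("wrist",name);s=v["state"];print(s["time"],s["tool_pos"],s["tcp_rot"],s["qd"].round(1))
b=blob(v,near); P=depthpts(v); q=P[b>0]; q=q[(q[:,2]>14)&(q[:,2]<60)]
print("z95",np.percentile(q[:,2],95)); 
e=q[(q[:,2]<36)]; print("lim",q.min(0).round(1),q.max(0).round(1))
c,_=cv2.findContours(b,0,cv2.CHAIN_APPROX_NONE);c=max(c,key=len)[:,0]
for z in (12,37): print(z,cv2.fitEllipse(ray(v,c,z)[:,:2].astype(np.float32)), cv2.minEnclosingCircle(ray(v,c,z)[:,:2].astype(np.float32)))
E
python3 bun.py w7
```

```text
9.075 [483.6405483  364.4725838  169.69760544] [ 1.79984534e+02 -1.54371458e-02 -7.37241865e+01] [ 0.2 -0.1 -0.2  0.  -0.1  0.1]
blob [ 224  156   46   48 1496] [247.0828877  180.94184492]
z95 46.351190905705344
lim [462.4 350.1  15.6] [507.3 394.8  47.4]
12 ((479.7328186035156, 371.72161865234375), (48.58201217651367, 52.31146240234375), 102.03473663330078) ((479.66851806640625, 372.468505859375), 26.564430236816406)
37 ((485.75079345703125, 372.7707824707031), (44.35403823852539, 47.7589225769043), 102.03474426269531) ((485.69207763671875, 373.45269775390625), 24.25260353088379)
```

View pics/w7.png

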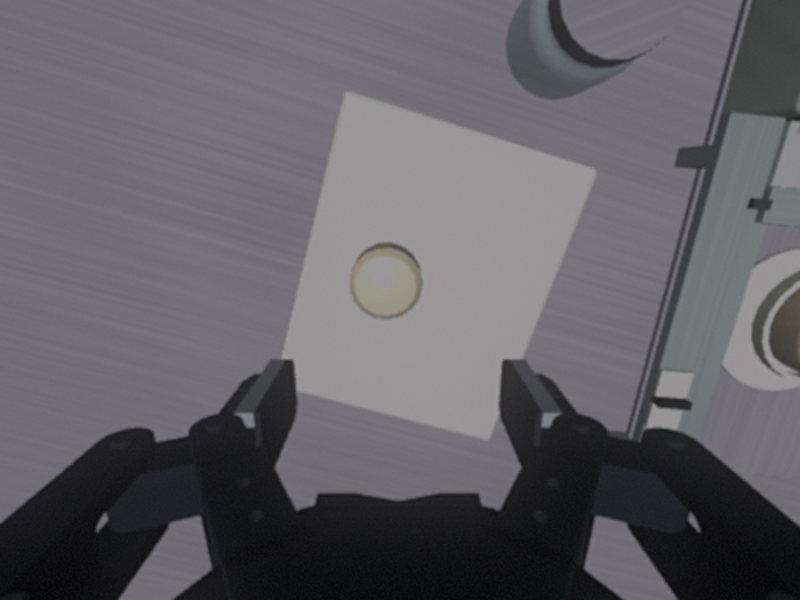

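>>> {"fn": "send_rows", "kwargs": {
  "dp": [
    [1.2,8,-45],
    [1.2,8,-90],
    [1.2,8,-120],
    [1.2,8,-136],
    [1.2,8,-136]
  ],
  "rot": [
    [0,0,0],
    [0,0,0],
    [0,0,0],
    [0,0,0],
    [0,0,0]
  ]
}}

```text
time: 9.75
tool_pos: [484.1, 373.1, 33.0]
tcp_rot: [179.9, -0.0, -73.7]
ft_force: [-0.4, -0.7, 0.2]
finger_gap: 70.3
```

>>> {"fn": "send_rows", "kwargs": {
  "dp": [
    [0,0,0],
    [0,0,0],
    [0,0,0],
    [0,0,0],
    [0,0,0]
  ],
  "rot": [
    [0,0,0],
    [0,0,0],
    [0,0,0],
    [0,0,0],
    [0,0,0]
  ],
  "jaw": 36
}}

```text
time: 10.38
tool_pos: [486.0, 374.8, 36.2]
tcp_rot: [-179.8, 0.1, -73.6]
ft_force: [0.2, -0.7, 6.5]
finger_gap: 44.0
```

>>> {"fn": "send_rows", "kwargs": {
  "dp": [
    [0,0,20],
    [0,0,60],
    [0,-20,110],
    [-5,-70,136],
    [-10,-120,136]
  ],
  "rot": [
    [0,0,0],
    [0,0,0],
    [0,0,0],
    [0,0,0],
    [0,0,0]
  ]
}}

```text
time: 11.0
tool_pos: [476.3, 253.8, 175.0]
tcp_rot: [-179.6, 0.0, -73.6]
ft_force: [1.2, -0.6, -0.6]
finger_gap: 44.0
```

>>> {"fn": "send_rows", "kwargs": {
  "dp": [
    [1,-55,0],
    [2,-110,0],
    [3,-165,0],
    [4,-220,0],
    [5,-263,0]
  ],
  "rot": [
    [0,0,0],
    [0,0,0],
    [0,0,0],
    [0,0,0],
    [0,0,0]
  ]
}}

```text
time: 11.62
tool_pos: [479.5, -11.2, 171.5]
tcp_rot: [-179.9, -0.1, -73.7]
ft_force: [0.4, -0.0, -0.4]
finger_gap: 44.5
```

>>> {"fn": "send_rows", "kwargs": {
  "dp": [
    [0,0,0],
    [0,0,0],
    [0,0,0],
    [0,0,0]
  ],
  "rot": [
    [0,0,0],
    [0,0,0],
    [0,0,0],
    [0,0,0]
  ]
}}

```text
time: 12.12
tool_pos: [479.4, -8.1, 169.9]
tcp_rot: [180.0, 0.0, -73.5]
ft_force: [-0.6, -0.2, 1.3]
finger_gap: 44.2
```

```bash
python3 - <<'E'
from disc import *
v=snap("wrist","w8");s=v["state"];print(s["time"],s["tool_pos"],s["tcp_rot"],s["finger_gap"],s["qd"].round(1))
P=depthpts(v);T=tcp(s);t=(P-T[:3,3])@T[:3,:3]
q=P.reshape(-1,3);q=q[(q[:,2]>16)&(q[:,2]<25)][:,:2];a=q[np.hypot(*(q-(555,-19.3)).T)<36]
print(len(a),cv2.fitEllipse(a.astype(np.float32)),(a.min(0)+a.max(0))/2)
b=cream(v)&(t[...,2]<30)&(t[...,2]>-30)&(abs(t[...,0])<30); k=t[b>0]
for z in range(-14,30,4):
    w=k[(k[:,2]>=z)&(k[:,2]<z+4)]
    if len(w)>8: print(z,len(w),np.percentile(w,[1,99],axis=0)[:,:2].round(1).tolist())
E
```

```text
12.125 [479.43905228  -8.10593626 169.86775894] [ 1.79999058e+02  8.98608577e-03 -7.35265992e+01] 44.180072053782645 [-0.3  0.1  0.  -0.1 -0.2 -0.1]
904 ((554.9681396484375, -19.415800094604492), (57.350643157958984, 57.3811149597168), 29.389400482177734) [555.07598903 -19.5864775 ]
-14 369 [[-9.7, -6.7], [9.4, 11.1]]
-10 3146 [[-18.4, -16.9], [18.3, 19.1]]
-6 1213 [[-22.0, -20.6], [22.0, 21.4]]
-2 286 [[-22.0, -21.1], [22.2, 10.5]]
2 189 [[-21.9, -21.1], [21.6, -4.9]]
6 183 [[-21.9, -21.2], [20.8, -5.2]]
10 151 [[-20.1, -21.2], [20.6, -6.0]]
14 150 [[-20.7, -21.2], [19.6, -6.9]]
18 109 [[-21.0, -21.1], [16.8, -6.3]]
```

View pics/w8.png

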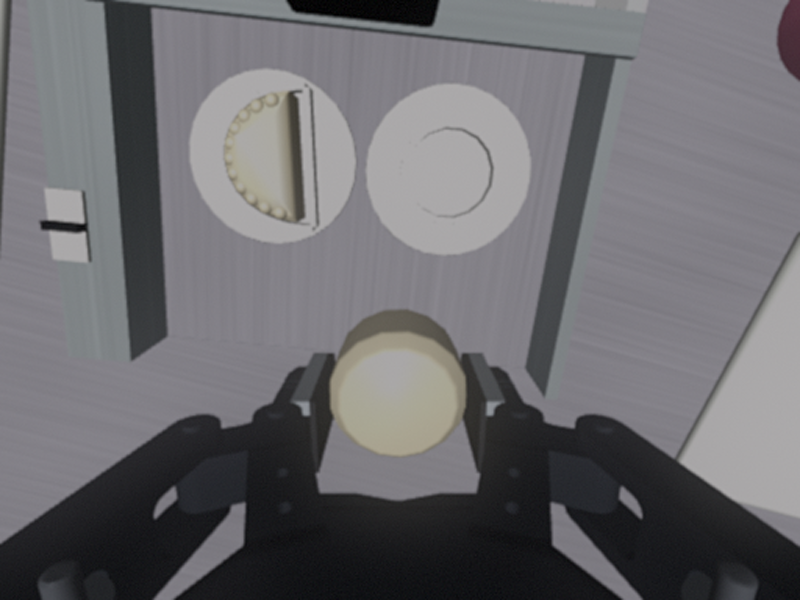

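>>> {"fn": "send_rows", "kwargs": {
  "dp": [
    [26,-4,-20],
    [52,-8,-50],
    [76.5,-11,-80],
    [76.5,-11,-105],
    [76.5,-11,-105]
  ],
  "rot": [
    [0,0,0],
    [0,0,0],
    [0,0,0],
    [0,0,0],
    [0,0,0]
  ]
}}

```text
time: 12.8
tool_pos: [553.7, -19.3, 62.0]
tcp_rot: [179.7, 0.1, -73.6]
ft_force: [1.0, 0.4, -0.2]
finger_gap: 44.2
```

>>> {"fn": "send_rows", "kwargs": {
  "dp": [
    [0,0,0],
    [0,0,0],
    [0,0,0]
  ],
  "rot": [
    [0,0,0],
    [0,0,0],
    [0,0,0]
  ]
}}

```text
time: 13.18
tool_pos: [556.7, -20.2, 66.1]
tcp_rot: [-179.9, -0.0, -73.6]
ft_force: [0.6, 0.8, -0.7]
finger_gap: 44.4
```

```bash
python3 - <<'E'
from disc import *
v=snap("wrist","w9");s=v["state"];print(s["time"],s["tool_pos"],s["tcp_rot"],s["finger_gap"],s["qd"].round(1))
P=depthpts(v);T=tcp(s);t=(P-T[:3,3])@T[:3,:3]
q=t.reshape(-1,3);zz=P.reshape(-1,3)[:,2];a=q[(zz>17)&(zz<23)&(np.hypot(q[:,0],q[:,1])<38)][:,:2]
print(len(a),cv2.fitEllipse(a.astype(np.float32)),a.min(0),a.max(0))
cv2.imwrite("pics/w9s.png",cv2.resize(v["pixels"][:,:,::-1],(512,384)))
E
```

```text
13.175 [556.71342606 -20.19488993  66.14157556] [-1.79885893e+02 -4.93303849e-02 -7.36221752e+01] 44.413267177615865 [-0.1  0.3  0.2 -0.  -0.  -0.1]
1000 ((-1.1121189594268799, 0.32856178283691406), (56.16212463378906, 57.17570495605469), 101.81800842285156) [-32.07643213 -29.52666418] [29.45687226  9.55073568]
```

View pics/w9s.png

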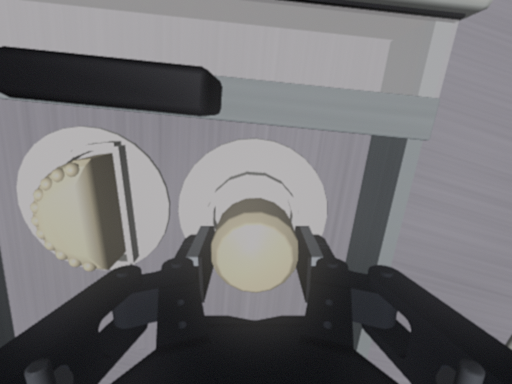

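>>> {"fn": "send_rows", "kwargs": {
  "dp": [
    [0.2,1.2,-10],
    [0.2,1.2,-18],
    [0.2,1.2,-24],
    [0.2,1.2,-28],
    [0.2,1.2,-29]
  ],
  "rot": [
    [0,0,0],
    [0,0,0],
    [0,0,0],
    [0,0,0],
    [0,0,0]
  ]
}}

```text
time: 13.85
tool_pos: [556.1, -18.9, 36.1]
tcp_rot: [180.0, 0.0, -73.6]
ft_force: [-6.1, 0.9, 11.4]
finger_gap: 44.1
```

>>> {"fn": "send_rows", "kwargs": {
  "dp": [
    [0,0,-0.5],
    [0,0,-1],
    [0,0,-1],
    [0,0,-1]
  ],
  "rot": [
    [0,0,0],
    [0,0,0],
    [0,0,0],
    [0,0,0]
  ]
}}

```text
time: 14.35
tool_pos: [556.6, -19.0, 36.1]
tcp_rot: [-180.0, -0.0, -73.6]
ft_force: [-5.6, 0.1, 11.2]
finger_gap: 44.2
```

>>> {"fn": "send_rows", "kwargs": {
  "dp": [
    [0,0,0],
    [0,0,0],
    [0,0,0]
  ],
  "rot": [
    [0,0,0],
    [0,0,0],
    [0,0,0]
  ],
  "jaw": 65
}}

```text
time: 14.72
tool_pos: [556.0, -18.9, 34.5]
tcp_rot: [180.0, 0.0, -73.6]
ft_force: [-0.9, -0.2, 0.4]
finger_gap: 65.2
```

>>> {"fn": "send_rows", "kwargs": {
  "dp": [
    [0,0,15],
    [0,0,60],
    [-10,30,110],
    [-25,80,140],
    [-45,130,150]
  ],
  "rot": [
    [0,0,0],
    [0,0,0],
    [0,0,0],
    [0,0,0],
    [0,0,0]
  ]
}}

```text
time: 15.35
tool_pos: [512.6, 112.3, 189.2]
tcp_rot: [-179.6, -0.1, -73.7]
ft_force: [0.3, 0.5, -1.0]
finger_gap: 65.3
```

>>> {"fn": "send_rows", "kwargs": {
  "dp": [
    [-20,20,0],
    [-20,20,0],
    [-20,20,0],
    [-20,20,0],
    [-20,20,0]
  ],
  "rot": [
    [0,0,0],
    [0,0,0],
    [0,0,0],
    [0,0,0],
    [0,0,0]
  ]
}}

```text
time: 15.98
tool_pos: [491.5, 130.3, 184.7]
tcp_rot: [180.0, -0.0, -73.7]
ft_force: [-0.5, -1.6, 0.1]
finger_gap: 64.5
```

```bash
python3 - <<'E'
from disc import *
v=snap("wrist","w10");s=v["state"];print(s["time"],s["tool_pos"],s["tcp_rot"],s["finger_gap"],s["qd"].round(1))
E
```

```text
15.975 [491.49033261 130.33711006 184.65642124] [ 1.79979961e+02 -2.46367624e-03 -7.36979387e+01] 64.47109885888402 [ 0.1 -0.1  0.1  0.1  0.   0.1]
```

View pics/w10.png

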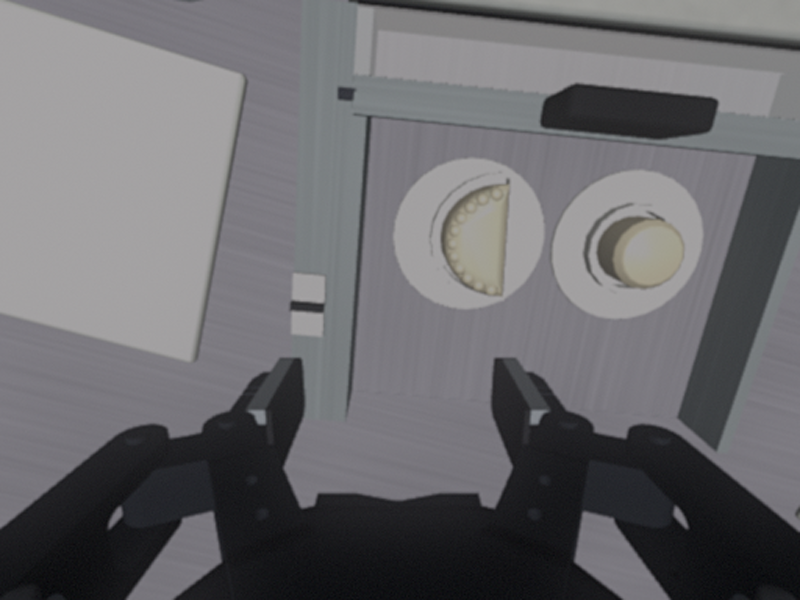

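```bash
python3 - <<'E'
from disc import *
v=load("w10");P=depthpts(v);g=cv2.cvtColor(v["pixels"],cv2.COLOR_RGB2GRAY)
o=np.array([543.2,35.2]);a=np.radians(12.4);ex=np.array([np.cos(a),np.sin(a)]);ey=np.array([-ex[1],ex[0]])
J=np.stack([(P[...,:2]-o)@ex,(P[...,:2]-o)@ey,P[...,2]],-1)
b=blob(v,(411,160));q=P[b>0];print("bun lim",np.percentile(q,[1,99],axis=0).round(1))
b=blob(v,(310,155));q=P[b>0];print("moon lim",np.percentile(q,[1,99],axis=0).round(1))
for n,(u0,u1,w0,w1) in {"ptr":(205,240,50,72),"ridge":(175,215,180,212),"handle":(340,470,45,95)}.items():
    m=np.zeros_like(g);m[w0:w1,u0:u1]=1
    print(n,np.percentile(g[m>0],[1,5,50]))
    m=m*(g<60)
    if n=="handle": m=m*(P[...,2]>96)
    q=J[m>0]; print(len(q),"med",np.median(q,0).round(1),"pct",np.percentile(q,[5,95],axis=0).round(1).tolist())
# side rail direction check: straight edges of cover strip/handle
m=((g<60)&(P[...,2]>96)&(J[...,0]<110)).astype(np.uint8); m[:, :330]=0
q=P[m>0][:,:2].astype(np.float32); rc=cv2.minAreaRect(q); print(rc, (np.array(rc[0])-o)@ex,(np.array(rc[0])-o)@ey)
cv2.imwrite("pics/crop10.png",np.hstack([cv2.resize(v["pixels"][40:90,190:260,::-1],(560,400),interpolation=0)]))
E
```

```text
blob [ 382  139   56   46 1873] [410.15910304 160.87720235]
bun lim [[534.2 -37.6  15. ]
 [576.8   3.2  47.4]]
blob [ 282  118   44   72 2368] [305.69679054 152.33023649]
moon lim [[503.6  66.5  18.1]
 [567.9 110.6  47.6]]
ptr [ 53.  56. 126.]
53 med [ 78.7 139.8  58. ] pct [[76.6, 136.7, 56.7], [80.8, 143.0, 59.3]]
ridge [ 46.  52. 125.]
84 med [-42.8 158.8  60.8] pct [[-44.6, 150.2, 58.7], [-41.3, 167.2, 61.9]]
handle [36. 38. 99.]
2225 med [74.6  0.5 99.9] pct [[67.8, -30.5, 97.8], [81.5, 30.8, 101.2]]
((566.6029663085938, 66.50166320800781), (98.2147445678711, 154.07518005371094), 42.673580169677734) 29.578601314236767 25.54602309405816
```

View pics/crop10.png

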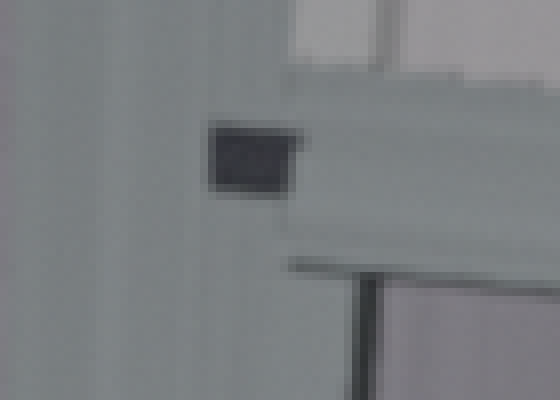

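```bash
python3 - <<'E'
from disc import *
for nm in ("w10","w6","w4"):
    v=load(nm);P=depthpts(v);g=cv2.cvtColor(v["pixels"],cv2.COLOR_RGB2GRAY)
    o=np.array([543.2,35.2]);a=np.radians(12.4);ex=np.array([np.cos(a),np.sin(a)]);ey=np.array([-ex[1],ex[0]])
    X=(P[...,:2]-o)@ex;Y=(P[...,:2]-o)@ey;Z=P[...,2]
    if nm!="w4":
        m=(g<60)&(Z>95)&(Z<105)&(abs(X-75)<25)&(abs(Y)<45)
        q=P[m][:,:2].astype(np.float32); print(nm,"handle",len(q),cv2.minAreaRect(q))
        m=(abs(X-75)<25)&(abs(Y-140)<8)&(g<60)
        q=P[m];print("ptr",len(q),q.mean(0))
    # inner rail edge: +y rail at y=130 ; find per-row points z>45 with Y near 130
    for side in (1,-1):
        xs=[];
        for x0 in range(-120,60,8):
            m=(abs(X-x0)<4)&(Z>47)&(Z<56)&(abs(Y*side-134)<25)
            if m.sum()>10: 
                e=np.percentile(Y[m]*side,3)*side; k=o+ex*x0+ey*e; xs.append(k)
        xs=np.array(xs)
        if len(xs)>5:
            l=cv2.fitLine(xs.astype(np.float32),cv2.DIST_HUBER,0,.01,.01).ravel();print(nm,"rail",side,len(xs),np.degrees(np.arctan2(l[1],l[0])),np.median((xs-o)@ey))
E
```

```text
w10 handle 2249 ((616.4080200195312, 50.789913177490234), (15.66369342803955, 68.43306732177734), 10.644059181213379)
ptr 53 [590.06549663 188.63656107  57.96529366]
w10 rail 1 23 11.041956 131.37587551325493
w10 rail -1 21 11.086958 -128.09832503889294
w6 handle 2421 ((616.20947265625, 50.59248352050781), (15.2376127243042, 67.80859375), 10.788744926452637)
ptr 57 [589.84527659 188.25471873  58.12227996]
w6 rail 1 22 10.90548 130.86014210643836
w6 rail -1 22 11.031526 -128.60564302670662
w4 rail 1 23 10.9815 130.7815371590597
w4 rail -1 23 10.99383 -128.7417707570423
```

```bash
python3 - <<'E'
from disc import *
a=np.radians(11.0);ex=np.array([np.cos(a),np.sin(a)])
for nm,(u0,u1,w0,w1) in {"w10":(175,215,180,212),"w6":(120,160,180,215),"w4":(75,115,140,165),"w8":(20,62,130,160)}.items():
    v=load(nm);P=depthpts(v);g=cv2.cvtColor(v["pixels"],cv2.COLOR_RGB2GRAY)
    m=np.zeros(g.shape,bool);m[w0:w1,u0:u1]=1; m&=(g<70)
    q=P[m]
    print(nm,len(q),np.percentile(q[:,2],[5,25,50,75,95]).round(1))
    for zl,zh in ((50,58),(58,60.5),(60.5,64)):
        k=q[(q[:,2]>zl)&(q[:,2]<zh)]
        if len(k)>5: p=k[:,:2]@ex; print(zl,len(k),k.mean(0).round(1),"x along",p.mean().round(2),np.percentile(p,[5,95]).round(1))
print("handle",np.array([616.3,50.7])@ex,"ptr",np.array([589.95,188.45])@ex)
E
```

```text
w10 97 [58.  60.1 60.7 61.1 61.8]
50 6 [468.3 182.1  57.3] x along 494.41 [494.1 494.6]
58 33 [467.2 181.1  59.8] x along 493.12 [491.3 494.7]
60.5 58 [467.1 181.3  61.2] x along 493.15 [491.3 494.8]
w6 116 [57.3 59.9 60.6 61.3 62.3]
50 11 [468.3 178.1  57.1] x along 493.71 [491.5 494.5]
58 44 [467.6 179.5  59.7] x along 493.31 [490.9 494.9]
60.5 60 [467.1 181.1  61.4] x along 493.11 [491.3 494.7]
w4 114 [55.1 60.2 60.8 61.2 61.9]
50 12 [467.9 171.4  55.2] x along 492.04 [490.5 493.8]
58 26 [467.1 179.8  59.8] x along 492.83 [491.4 494.1]
60.5 75 [466.7 181.   61.1] x along 492.66 [490.8 494.2]
w8 155 [54.5 59.5 60.4 61.1 61.8]
50 22 [468.4 172.   55.4] x along 492.58 [490.6 494.5]
58 62 [466.8 180.4  59.7] x along 492.6 [490.7 494.6]
60.5 71 [466.9 180.9  61.2] x along 492.84 [490.8 494.5]
handle 614.6508492243861 ptr 615.0689120536592
```

>>> {"fn": "send_rows", "kwargs": {
  "dp": [
    [20,-13,0],
    [40,-26,0],
    [60,-39,0],
    [80,-52,0],
    [100,-65,0]
  ],
  "rot": [
    [0,0,0.18],
    [0,0,0.36],
    [0,0,0.54],
    [0,0,0.72],
    [0,0,0.9]
  ],
  "jaw": 50
}}

```text
time: 16.65
tool_pos: [591.9, 65.2, 184.5]
tcp_rot: [180.0, 0.0, -21.8]
ft_force: [1.1, -0.8, -0.2]
finger_gap: 50.1
```

>>> {"fn": "send_rows", "kwargs": {
  "dp": [
    [10,-6,-10],
    [20,-12,-25],
    [24.5,-14.5,-40],
    [24.5,-14.5,-40],
    [24.5,-14.5,-40]
  ],
  "rot": [
    [0,0,0.18],
    [0,0,0.36],
    [0,0,0.54],
    [0,0,0.578],
    [0,0,0.578]
  ]
}}

```text
time: 17.27
tool_pos: [615.6, 51.1, 144.2]
tcp_rot: [-180.0, 0.1, 11.0]
ft_force: [0.1, 0.1, -0.3]
finger_gap: 49.9
```

>>> {"fn": "send_rows", "kwargs": {
  "dp": [
    [0,0,0],
    [0,0,0]
  ],
  "rot": [
    [0,0,0],
    [0,0,0]
  ]
}}

```text
time: 17.52
tool_pos: [615.9, 51.5, 145.2]
tcp_rot: [180.0, -0.0, 11.0]
ft_force: [-0.5, -0.4, 0.2]
finger_gap: 49.8
```

```bash
python3 - <<'E'
from disc import *
v=snap("wrist","w11");s=v["state"];print(s["time"],s["tool_pos"],s["tcp_rot"],s["finger_gap"],s["qd"].round(1),s["joint_pos"].round(0))
P=depthpts(v);g=cv2.cvtColor(v["pixels"],cv2.COLOR_RGB2GRAY)
m=(g<60)&(P[...,2]>95)&(P[...,2]<105)&(abs(P[...,0]-616)<45)&(abs(P[...,1]-51)<50)
q=P[m][:,:2].astype(np.float32);print(len(q),cv2.minAreaRect(q))
E
```

```text
17.525 [615.86678418  51.53236569 145.16903558] [ 1.79995205e+02 -3.42225120e-02  1.10199099e+01] 49.844549165598096 [ 0.1 -0.1  0.  -0.1  0.1 -0.2] [  0.  14.  89.   0.  77. -11.]
2047 ((616.9194946289062, 50.486854553222656), (14.827448844909668, 68.77883911132812), 11.314034461975098)
```

View pics/w11.png

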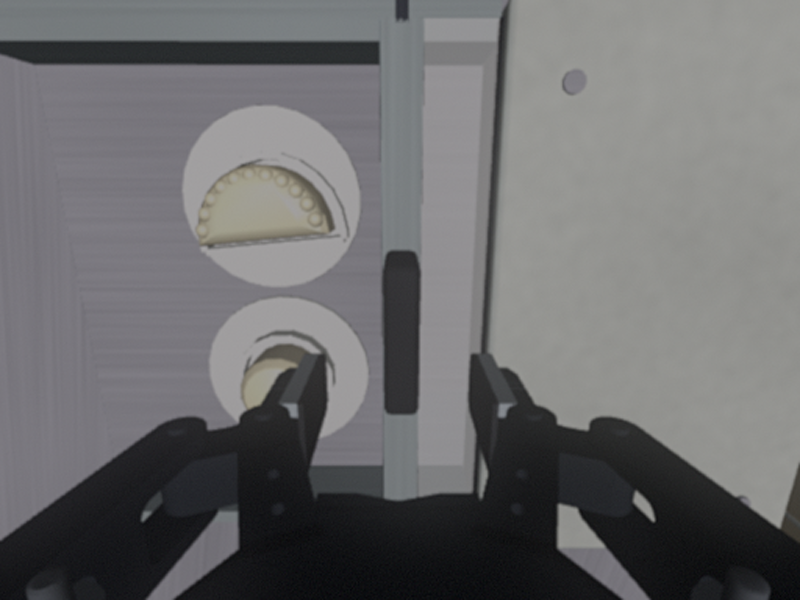

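>>> {"fn": "send_rows", "kwargs": {
  "dp": [
    [0.8,-0.9,-20],
    [0.8,-0.9,-40],
    [0.8,-0.9,-55],
    [0.8,-0.9,-62],
    [0.8,-0.9,-62]
  ],
  "rot": [
    [0,0,0],
    [0,0,0],
    [0,0,0],
    [0,0,0],
    [0,0,0]
  ]
}}

```text
time: 18.2
tool_pos: [615.9, 50.7, 81.9]
tcp_rot: [-180.0, 0.1, 11.1]
ft_force: [0.7, 0.7, 0.0]
finger_gap: 49.5
```

>>> {"fn": "send_rows", "kwargs": {
  "dp": [
    [0,0,0],
    [0,0,0],
    [0,0,0],
    [0,0,0],
    [0,0,0]
  ],
  "rot": [
    [0,0,0],
    [0,0,0],
    [0,0,0],
    [0,0,0],
    [0,0,0]
  ],
  "jaw": 5,
  "force": 80
}}

```text
time: 18.82
tool_pos: [617.6, 50.8, 84.0]
tcp_rot: [180.0, -0.1, 11.1]
ft_force: [4.7, 0.8, 5.7]
finger_gap: 14.8
```

>>> {"fn": "send_rows", "kwargs": {
  "dp": [
    [0,0,0],
    [0,0,0]
  ],
  "rot": [
    [0,0,0],
    [0,0,0]
  ]
}}

```text
time: 19.08
tool_pos: [617.6, 50.8, 84.0]
tcp_rot: [180.0, -0.2, 11.1]
ft_force: [4.2, 0.9, 5.5]
finger_gap: 14.5
```

>>> {"fn": "send_rows", "kwargs": {
  "dp": [
    [-14,-2.7,0],
    [-34,-6.6,0],
    [-56,-10.9,0],
    [-76,-14.8,0],
    [-95,-18.5,0]
  ],
  "rot": [
    [0,0,0],
    [0,0,0],
    [0,0,0],
    [0,0,0],
    [0,0,0]
  ]
}}

```text
time: 19.7
tool_pos: [522.7, 32.4, 84.0]
tcp_rot: [180.0, -0.3, 11.1]
ft_force: [8.9, 3.2, 4.4]
finger_gap: 14.8
```

>>> {"fn": "send_rows", "kwargs": {
  "dp": [
    [-12,-2.3,0],
    [-21,-4.1,0],
    [-21,-4.1,0],
    [-21,-4.1,0],
    [-21,-4.1,0]
  ],
  "rot": [
    [0,0,0],
    [0,0,0],
    [0,0,0],
    [0,0,0],
    [0,0,0]
  ]
}}

```text
time: 20.32
tool_pos: [502.2, 28.4, 84.0]
tcp_rot: [180.0, -0.2, 11.1]
ft_force: [7.8, 3.7, 4.0]
finger_gap: 14.9
```

```bash
python3 - <<'E'
from disc import *
v=snap("wrist","w12");s=v["state"];print(s["time"],s["tool_pos"],s["tcp_rot"],s["finger_gap"],s["qd"].round(1),s["ft_force"].round(1))
snap("top","t12");snap("scene","s12")
for n,(y,x,h,w) in {"t12":(150,110,100,130),"s12":(150,240,100,130)}.items():
    im=load(n)["pixels"][y:y+h,x:x+w,::-1]; cv2.imwrite(f"pics/{n}c.png",cv2.resize(im,None,fx=5,fy=5,interpolation=0))
E
```

```text
20.325 [502.17098174  28.44583315  83.98409732] [179.99370972  -0.23205116  11.05804959] 14.936927508713504 [ 0.1  0.  -0.  -0.1 -0.1 -0.1] [7.8 3.7 4. ]
```

View pics/w12.png

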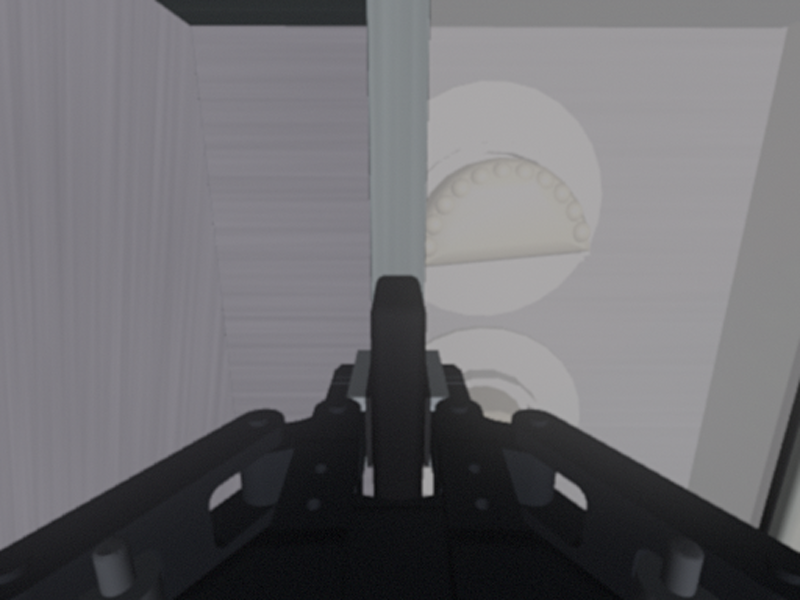

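View pics/t12c.png

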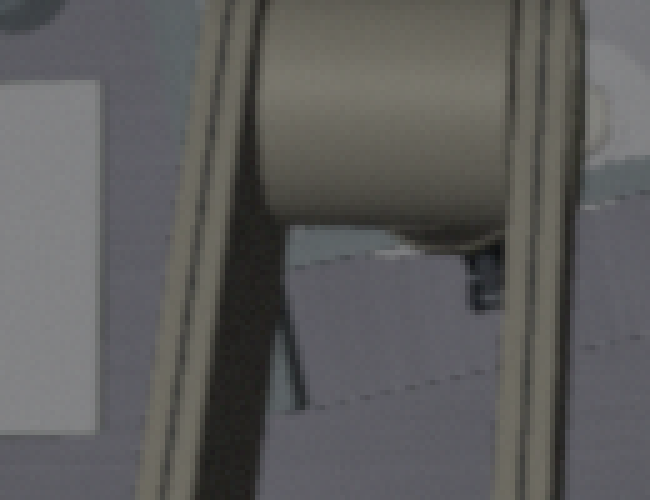

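View pics/s12.png

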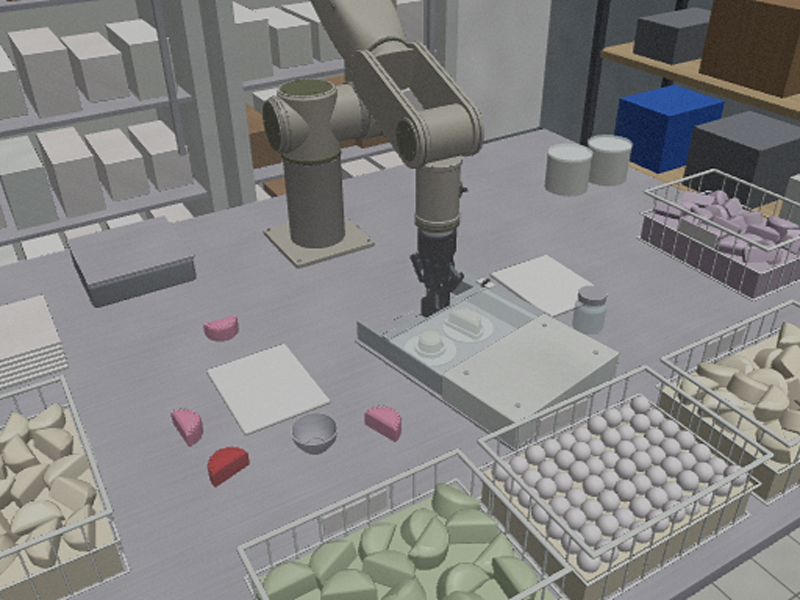

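```bash
cat > hnd.py <<'E'
from disc import *
import sys
v=load(sys.argv[1]);P=depthpts(v);g=cv2.cvtColor(v["pixels"],cv2.COLOR_RGB2GRAY)
T=tcp(v["state"]);t=(P-T[:3,3])@T[:3,:3]
a=np.radians(11.0);ex=np.array([np.cos(a),np.sin(a)])
m=(P[...,2]>96)&(P[...,2]<103)&(abs(t[...,0])<14)&(t[...,1]<-12)&(t[...,1]>-45)&(g<70)
q=P[m];p=q[:,:2]@ex;print("handle along",len(p),np.percentile(p,[2,50,98]).round(2),(np.percentile(p,2)+np.percentile(p,98))/2)
# front strip edges: z~57 both edges
m=(abs(P[...,2]-58)<2.5)&(t[...,1]<-55)&(abs(t[...,0])<25)
E
python3 hnd.py w12; python3 hnd.py w11
python3 - <<'E'
import cv2,pickle
im=pickle.load(open("s12.pkl","rb"))["pixels"][165:215,270:350,::-1];cv2.imwrite("pics/s12d.png",cv2.resize(im,(800,500),interpolation=0))
E
```

```text
handle along 1692 [490.47 497.98 505.12] 497.79524597141324
handle along 723 [607.78 614.98 622.21] 614.9964111417098
```

View pics/s12d.png

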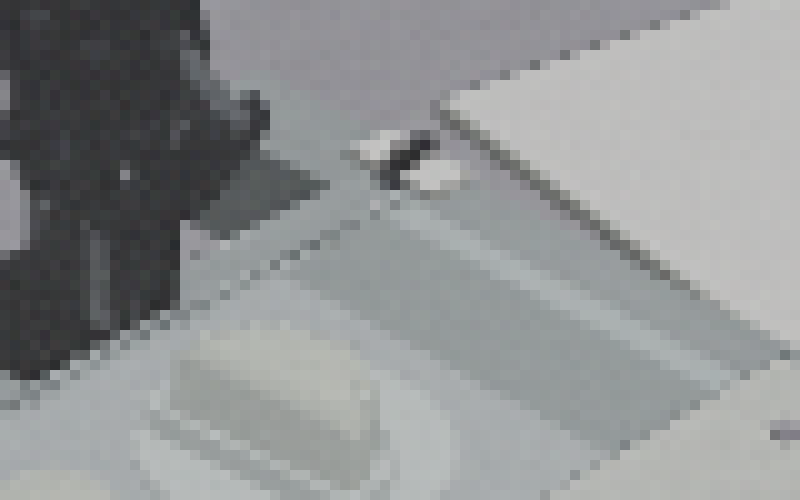

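>>> {"fn": "send_rows", "kwargs": {
  "dp": [
    [-2,-0.4,0],
    [-4.6,-0.9,0],
    [-4.6,-0.9,0],
    [-4.6,-0.9,0],
    [-4.6,-0.9,0]
  ],
  "rot": [
    [0,0,0],
    [0,0,0],
    [0,0,0],
    [0,0,0],
    [0,0,0]
  ]
}}

```text
time: 21.1
tool_pos: [497.7, 27.6, 84.0]
tcp_rot: [180.0, -0.2, 11.1]
ft_force: [8.2, 2.9, 2.8]
finger_gap: 14.7
```

```bash
python3 - <<'E'
from disc import *
v=snap("wrist","w13");s=v["state"];print(s["time"],s["tool_pos"],s["tcp_rot"],s["finger_gap"],s["ft_force"].round(1))
v=snap("scene","s13")
W=np.linalg.inv(v["world_from_camera"]);K=v["intrinsics"]
a=np.radians(11);ex=np.array([np.cos(a),np.sin(a)]);ey=np.array([-ex[1],ex[0]]);o=np.array([543.2,35.2])
def pr(xa,y,z):
    p=o+ex*(xa-o@ex)+ey*y; c=W@np.r_[p,z,1]; u=K@c[:3]/c[2]; return (u[:2]-[270,165])*10
for nm,xa,y,z in (("ridge in",493,150,60),("ridge out",493,167,60),("ptr493",493,143,57),("ptr498",498,143,57),("ptr base",493,138,57)): print(nm,pr(xa,y,z).round())
im=v["pixels"][165:215,270:350,::-1];cv2.imwrite("pics/s13d.png",cv2.resize(im,(800,500),interpolation=0))
E
python3 hnd.py w13
```

```text
21.1 [497.68447449  27.57023063  83.99279382] [179.99378627  -0.24300413  11.05935279] 14.68644847117913 [8.2 2.9 2.8]
ridge in [394. 149.]
ridge out [429. 131.]
ptr493 [380. 164.]
ptr498 [391. 170.]
ptr base [370. 170.]
handle along 1696 [485.9  493.41 500.56] 493.2255298282575
```

View pics/s13d.png

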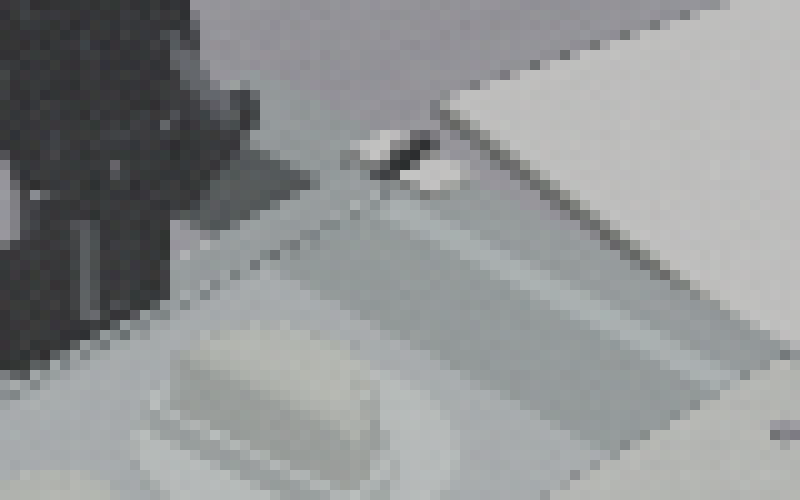

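>>> {"fn": "send_rows", "kwargs": {
  "dp": [
    [0,0,0],
    [0,0,0],
    [0,0,0],
    [0,0,0],
    [0,0,0]
  ],
  "rot": [
    [0,0,0],
    [0,0,0],
    [0,0,0],
    [0,0,0],
    [0,0,0]
  ]
}}

```text
time: 21.82
tool_pos: [497.7, 27.6, 84.0]
tcp_rot: [180.0, -0.2, 11.1]
ft_force: [8.0, 3.9, 2.6]
finger_gap: 14.3
```

```bash
python3 - <<'E'
from disc import *
v=snap("wrist","w14");print(v["state"]["tool_pos"])
E
python3 hnd.py w14
python3 -c "
from bench import job
print(job.hand_in())"
```

```text
[497.66794882  27.59738941  83.98005364]
handle along 1678 [485.92 493.4  500.56] 493.2417519129491
the job is handed in; nothing more can be done
None
```

I set the half-moon dumpling and the round bun down into their own nests and let go of them. I then gripped the cover's handle, pulled the cover out to the mark, and handed in at about 22 s while still holding it.

**Dumpling and bun:** The wrist pictures after release showed the dumpling inside its rim, with its top at about the height expected when seated. I judged the bun seated mainly from the wrist picture. The bun's depth reading gave a similar top height, and both looked in place in the later pictures with the cover drawn over them.

**Cover:** In the wrist pictures the pointer at home stood 121.8 to 122.0 mm from the ridge along the pull. The arm's own readings gave a pull of about 122.1 mm. The last wrist view put the handle at 493.2 mm along the pull axis and the ridge at 493.0 mm. The pose did not move over the last 0.6 s of holding.

**Checks that were weak or disagreed:**
- **Pointer at the mark:** The wrist camera could not see it. The scene camera shows it running into the ridge line, but only at about 2 mm per pixel. The top view was blocked by the arm.
- **Jig angle:** The line between the nests gave 12.4°, but the rails and handle gave about 11.0°. I used 11.0° for the pull.
- **Jar and bowl:** I did not measure their positions again at the end. The arm never touched them, and they look unmoved in the scene view.

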